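# Store the bearing balls and clip the tub shut

### The arm

A 6-joint arm with a two-finger parallel gripper is mounted at the origin on a cart in front of the work surface, level with it; the furniture and walls round the work are solid. World frame = base frame: x ahead of the robot, y to its left, z up, the work surface at z = 0. Lengths are in m, angles in degrees, forces in N, time in s.
With the tool pointing down it reaches from about 0.35 to 0.875 m from the base axis. Payload 4.2 kg.
Tool frame: the origin (TCP) lies midway between the tips of the shut fingers; the grasp point (between the pads) lies 19 mm behind it; z points along the fingers, y is the direction in which the jaws open and shut (so a half turn about z gives the same grasp; the last joint's range is limited). The gripper opens to 87 mm and grips with 3 to 60 N. Pads are 19 mm wide; open, the fingers measure 117 mm over their backs; the gripper's body (75 mm by 190 mm) begins 51 mm behind the grasp point.
Start: joints at [-62.246, 22.042, 0.453, 0, -68.411, -14.817], TCP at [0.14, -0.609, 0.223] pointing down, gripper open.
Joint ranges: [-179.83, 179.83], [-69.29, 118.12], [-61.27, 80.66], [-181.25, 117.63], [-171.15, -9.14], [-177.46, 177.46]. Speed limits (degrees/s): [159.86, 159.86, 180, 180, 180, 180].

### API

Orientations are given as a 3x3 rotation matrix whose columns are the frame's x, y, z axes.
In Python, from station import r gives the robot as it stands.
- The arm moves only by the tool carry_out, never from a script. Its argument "steps" is a list of rows, each a list of 2 entries, a list of its own where there are three numbers: the shift along the tool's x, y, z in cm, then the turn about the tool's z in degrees. In form: [[[x, y, z], twist], ...]. A call has 1 to 20 rows; each row is the pose to reach, as a shift and turn from the pose measured when the call began, along the tool's axes at that moment; what a row does not reach only later rows make up. A row lasts 1/10 s, in which the tool goes at most 50 mm and 8.59 degrees, less where a joint would pass 70% of its speed; a pose out of reach is approached as far as the arm can. A call with a gripper value outside its range is refused whole. "gripper" is the gripper's target within -1 to 1 (fully open at 1, half-way at 0, shut at -1), set as the call begins (left out, the last holds). The fingers move at their own pace and stop on an object; the grip force is fixed at half the most. Time passes only in rows, so rows that repeat a pose let the fingers close. It gives the time, the measured TCP pose, the force and the opening at its end, in the units of the state.
- r.sense(): the state, without advancing time (a new reading comes with each control period).
- r.capture(name): name is "scene" or "top" or "wrist"; returns the picture (384x512x3 uint8, red, green, blue); there is no depth.
- r.calibration(name): a dict with "camera_matrix" (3x3 intrinsics, pixels), "D" ([k1, k2, p1, p2, k3] as OpenCV has them; the pictures are not rectified), "world_from_camera" (4x4, takes a point from camera to world coordinates). Camera axes: x right, y up, looking along -z (the intrinsics and any distortion apply to the point x, -y, -z); pixel columns grow to the right and rows downward; lengths in m; the calibration is good to about 2 mm. A picture is of the moment at which its call begins: read the wrist's pose just before it. calibration takes no time and is no camera call; for the wrist camera it gives the pose at the moment of the call.
- r.finish_job(): hands the job in, once; it reports no verdict.
Trained networks look in the newest picture that a camera, given by its name, has taken for a name from the list of things; names that differ only in an ending like _2 or _b are one class to them, and where a whole thing is asked for, a point or a joint stands for the part that bears it (a point fixed in the world has none). Each returns a list of dicts, best first, with "confidence" (0 to 1); they miss things now and then, are a little off and sometimes report something else, mostly with a low value. They report only what shows in the picture. A call takes as long as a camera call.
- r.cut_out(camera, target): "pixels" (384x512 bool, what is visible of it).
- r.place_of(camera, target): "centre" ([x, y, z] in m, in world coordinates, good to about 4 mm: a listed point, or the origin of a listed thing).
The state is a dict: "time_s": time; "joints": joint angles; "joint_velocities": joint speeds; "effort": joint torques, N m; "tcp_pos": TCP position; "ee_rot": TCP orientation; "wrist_force": force on the tool from outside, world axes, zero at the start; "moment": the same for the moment, N m; "gripper_width": opening from 0.0 (shut) to 1.0 (fully open).
Only numpy, scipy, OpenCV 4.12 (cv2) and the standard library are available. Lean on these libraries where they do the work, as an engineer would, in place of code of your own. Each camera call takes 0.05 s, during which the arm holds its last target. There are 200 camera calls.

### The job

Tip the five bearing balls from the steel scoop into the open tub and put the empty scoop back down on the work board, upright. Then lay the lid that fits on the tub and press both ends down until each spring clip has snapped over its edge and the lid is fully home all round. Leave everything else standing where it is.

Things in the scene. Friction and masses are not known exactly. Their poses are not given: they have to be found in the camera images.
- tub: The open parts tub: aluminium, 132 x 80 mm outside, walls 4 mm, on a dark steel foot plate 168 x 100 x 8 mm that stays put. Origin: centre of the foot's underside, z up, x along its length. Inner floor at z = 12 mm, rim at z = 60 mm, mouth 124 x 72 mm. A leaf-spring clip stands on each end wall (x = +-68 mm), top at z = 78 mm. (Its lidded twin far back is scenery.)
- tub_floor (a point): Centre of the tub's inner floor.
- tub_rim (a point): Centre of the tub's mouth at rim height; axes as the tub's.
- tub_clip_a (a joint): Spring clip at the tub's +x end, 30 mm wide; its nose overhangs the tub's end by 3 mm (tip at x = 63 mm, underside at z = 64 mm) with a sloping lead-in above. 0 = upright at rest (free, or hooked over a seated lid); positive (rad) = bent outward, about 0.07 while the lid's edge is forced past.
- tub_clip_b (a joint): The same spring clip at the tub's -x end, same values.
- lid: The tub's lid, grey plastic: flange 132 x 80 x 3 mm, a tapered skirt 16 mm deep under it (enters the mouth with 1 mm play), a grip rib on top 46 mm long (along x), 12 thick, 26 tall. Origin: centre of the skirt's underside, z up; flange underside at z = 16, top at 19, rib top at 45 mm. Fits either way round. Seated, its origin is 44 mm above the tub's.
- lid_end_a (a point): On the flange's underside at the lid's +x end, 60 mm from its centre. Laid on, the lid rests on the clips' lead-ins about 10 mm proud of the rim; each end needs about 10 N down until its clip snaps over the flange. The flat top between rib and clip nose runs from 23 to 63 mm from the centre.
- lid_end_b (a point): The same point at the lid's -x end.
- scoop: Sheet-steel ball scoop, 118 mm long, 54 mm wide, walls 26 mm high, open at the mouth end (+x), where its floor rises at 14 degrees so that the balls stay in while it is level. Origin: underside, z up; back wall at x = -58 mm, mouth lip at x = +59 mm, 16 mm high. A black grip bar 68 mm long (along x), 12 mm thick, 18 mm tall lies above it over the centre of mass.
- scoop_grip (a point): Centre of the scoop's grip bar, 14 mm behind and 63 mm above the scoop's origin.
- scoop_mouth (a point): Middle of the scoop's pouring lip (x = +59, z = 16 mm in the scoop's frame).
- small_lid: A lid of the same make for a smaller tub: flange 104 x 64 mm, same 16 mm skirt and same 46 x 12 x 26 mm grip rib. Does not fit this tub.
- work_board: Flat dark grey work board, 450 x 950 x 18 mm, fixed; all these things stand on it, so their undersides start at z = 18 mm. Origin: centre of its underside.
- oil_bottle: Bystander: white squeeze bottle with nozzle, 66 mm across, 232 mm tall, standing; origin under its base.
- dropper: Bystander: small brown bottle with black cap, 34 mm across, 70 mm tall; origin under its base.
- vial: Bystander: small white bottle, 26 mm across, 60 mm tall; origin under its base.
- eye_loupe: Bystander: black eye loupe, 34 mm across, 26 mm tall; origin under its base.
- setting_ring: Bystander: steel setting ring lying flat (stays put), 64 mm across, 16 mm tall; origin at the centre of its underside.
- tape_roll: Bystander: yellow tape roll lying flat (stays put), 68 mm across, 19 mm tall; origin at the centre of its underside.
- ball_1: Steel bearing ball, 20 mm across, 33 g; starts in the scoop. Origin at its centre.
- ball_2: Steel bearing ball, 20 mm across, 33 g; starts in the scoop. Origin at its centre.
- ball_3: Steel bearing ball, 20 mm across, 33 g; starts in the scoop. Origin at its centre.
- ball_4: Steel bearing ball, 20 mm across, 33 g; starts in the scoop. Origin at its centre.
- ball_5: Steel bearing ball, 20 mm across, 33 g; starts in the scoop. Origin at its centre.

How it is judged (in metres and radians):
On the way, in this order (a step that is already met when the one before it is completed fails the run):
1. the scoop is tipped with its mouth over the tub (angle between scoop's own z axis and vertical above 0.26 rad and horizontal distance between scoop_mouth and tub below 0.09 m and height (world z) of scoop_mouth above 0.05 m), for 0.1 s.
2. all five balls lie in the tub (x of ball_1 in the frame of tub between -0.056 and 0.056 m and y of ball_1 in the frame of tub between -0.031 and 0.031 m and z of ball_1 in the frame of tub between 0.015 and 0.055 m and x of ball_2 in the frame of tub between -0.056 and 0.056 m and y of ball_2 in the frame of tub between -0.031 and 0.031 m and z of ball_2 in the frame of tub between 0.015 and 0.055 m and x of ball_3 in the frame of tub between -0.056 and 0.056 m and y of ball_3 in the frame of tub between -0.031 and 0.031 m and z of ball_3 in the frame of tub between 0.015 and 0.055 m and x of ball_4 in the frame of tub between -0.056 and 0.056 m and y of ball_4 in the frame of tub between -0.031 and 0.031 m and z of ball_4 in the frame of tub between 0.015 and 0.055 m and x of ball_5 in the frame of tub between -0.056 and 0.056 m and y of ball_5 in the frame of tub between -0.031 and 0.031 m and z of ball_5 in the frame of tub between 0.015 and 0.055 m), for 0.2 s.
3. the fitting lid is laid on the tub's mouth (horizontal distance between lid and tub below 0.012 m and z of lid in the frame of tub below 0.059 m and angle between lid's own z axis and vertical below 0.2 rad), for 0.1 s.
At the end, for the whole second after the job is handed in: All five balls in the tub; the lid on it within 4 mm and 0.06 rad, its flange within 2 mm of the rim at both ends, level within 0.05 rad; both spring clips back at rest over it (under 0.03 rad); the scoop upright on the work board (tilt under 0.08 rad), at rest (all of step 2 and z of lid_end_a in the frame of tub_rim between -0.003 and 0.002 m and z of lid_end_b in the frame of tub_rim between -0.003 and 0.002 m and horizontal distance between lid and tub below 0.004 m and angle between the x axis of lid and the x axis of tub, either way round below 0.06 rad and angle between lid's own z axis and vertical below 0.05 rad and value of joint each of tub_clip_a, tub_clip_b below 0.03 rad and angle between scoop's own z axis and vertical below 0.08 rad and height (world z) of scoop between 0.012 and 0.024 m and linear speed of each of scoop, lid below 0.02 m/s); the robot touches nothing.
It fails at once if a bystander bottle, vial or loupe is pushed more than 25 mm or knocked over (distance of any of oil_bottle, dropper, vial, eye_loupe from where it was at the start of the episode above 0.025 m or angle between any of oil_bottle, dropper, vial, eye_loupe's own z axis and vertical above 0.4 rad).
It fails at once if the smaller lid is shifted more than 25 mm or tipped (distance of small_lid from where it was at the start of the episode above 0.025 m or angle between small_lid's own z axis and vertical above 0.4 rad).
It also fails if it takes over 66 s, if anything falls off the work surface, if the arm or the gripper's body presses on something with over 40 N, if the wrist force passes 120 N, or if a joint passes its speed limit or range.

## Working session

There is one attempt and no reset: what is moved stays moved. The work goes in short steps, Python scripts to look and compute and a tool call to move; the robot and the scene stay as the last step left them, time stands still between calls to the robot, and variables do not carry over. Pictures are saved under pics/ and viewed, about 8 in all and at most 12, crops included, and the job is handed in when it is done.

Besides the shell and the picture viewer there is one more tool, called after "Request:" as name(argument=value, ...), one argument or row to a line, values as JSON. carry_out: Moves the arm, as the interface text tells. Its arguments: {"type":"object","properties":{"steps":{"type":"array","items":{"type":"array"}},"gripper":{"type":"number"}},"required":["steps"]}

```bash
mkdir -p pics; ls; python3 - <<'E'
from station import r
import cv2,numpy as np
s=r.sense();print({k:np.round(v,3).tolist() for k,v in s.items()})
for c in("scene","top"):
    im=r.capture(c);cv2.imwrite(f"pics/{c}0.png",im[:,:,::-1])
    print(c,np.round(r.calibration(c)["world_from_camera"],3).tolist(),np.round(r.calibration(c)["camera_matrix"],1).tolist())
    for n in["tub","lid","small_lid","scoop","scoop_grip","scoop_mouth","oil_bottle","dropper","vial","eye_loupe","setting_ring","tape_roll","ball_1","tub_rim","lid_end_a"]:
        print(n,[(np.round(d["centre"],3).tolist(),round(d["confidence"],2)) for d in r.place_of(c,n)[:5]])
E
```

```text
pics
{'time_s': 0.0, 'joints': [-62.246, 22.09, 0.379, -0.028, -68.412, -14.816], 'joint_velocities': [-0.028, -0.056, -0.047, -0.034, 0.028, 0.061], 'effort': [0.001, -39.066, 18.74, 4.22, 0.011, -0.0], 'tcp_pos': [0.14, -0.609, 0.221], 'ee_rot': [[-0.975, -0.224, -0.001], [-0.224, 0.975, 0.002], [0.0, 0.002, -1.0]], 'wrist_force': [0.509, 0.757, 0.195], 'moment': [0.001, 0.037, 0.029], 'gripper_width': 1.0}
scene [[-0.891, 0.209, -0.404, -0.04], [-0.455, -0.433, 0.778, 1.063], [-0.013, 0.877, 0.48, 0.793], [0.0, 0.0, 0.0, 1.0]] [[446.7, 0.0, 251.4], [0.0, 446.7, 194.8], [0.0, 0.0, 1.0]]
tub [([0.487, 0.0, 0.016], 0.76)]
lid [([0.428, 0.242, 0.017], 0.69)]
small_lid [([0.669, -0.137, 0.02], 0.72)]
scoop [([0.41, -0.255, 0.02], 0.82)]
scoop_grip [([0.402, -0.241, 0.081], 0.58)]
scoop_mouth [([0.44, -0.306, 0.039], 0.63)]
oil_bottle [([0.411, -0.254, 0.021], 0.64), ([0.61, 0.161, 0.014], 0.45), ([0.397, -0.239, 0.083], 0.4)]
dropper [([0.55, -0.238, 0.017], 0.47)]
vial [([0.358, -0.121, 0.016], 0.59), ([0.491, 0.001, 0.079], 0.52), ([0.399, -0.241, 0.082], 0.48), ([0.543, 0.004, 0.001
[... 735 characters left out ...]
0.238, 0.038], 0.41)]
scoop_grip [([0.404, -0.244, 0.078], 0.79)]
scoop_mouth [([0.44, -0.302, 0.038], 0.79), ([0.488, -0.003, 0.02], 0.48)]
oil_bottle [([0.612, 0.159, 0.019], 0.68), ([0.675, -0.137, 0.017], 0.67)]
dropper [([0.551, -0.236, 0.018], 0.64), ([0.408, -0.254, 0.02], 0.32)]
vial [([0.359, -0.117, 0.017], 0.39)]
eye_loupe [([0.39, -0.397, 0.023], 0.46)]
setting_ring [([0.581, -0.335, 0.015], 0.78)]
tape_roll [([0.729, 0.046, 0.021], 0.72)]
ball_1 [([0.376, -0.222, 0.029], 0.59), ([0.411, -0.26, 0.033], 0.46), ([0.407, -0.23, 0.029], 0.44), ([0.397, -0.209, 0.032], 0.36)]
tub_rim [([0.485, 0.002, 0.081], 0.69)]
lid_end_a [([0.484, 0.24, 0.037], 0.78), ([0.363, 0.24, 0.037], 0.74)]
```

View pics/top0.png

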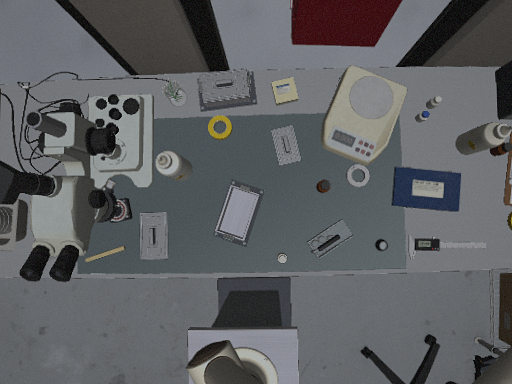

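View pics/scene0.png

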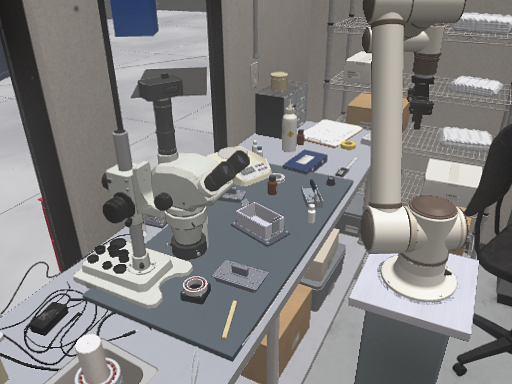

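The top view has +x up and +y to the left. The tub is near (239,212), the scoop near (330,238) with its mouth toward the lower left, the fitting lid near (153,236), and the small lid near (286,144). The microscope eyepieces at (35–65,262) reach toward the lid, so I'll triangulate them and measure the yaws.

```bash
cat > h.py <<'E'
from station import r
import cv2,numpy as np
def ray(c,uv):
    k=r.calibration(c);T=np.array(k["world_from_camera"])
    p=cv2.undistortPoints(np.array([[uv]],float),np.array(k["camera_matrix"]),np.array(k["D"]))[0,0]
    d=T[:3,:3]@np.array([p[0],-p[1],-1]);return T[:3,3],d/np.linalg.norm(d)
def atz(c,uv,z):
    o,d=ray(c,uv);return o+d*(z-o[2])/d[2]
def tri(c1,u1,c2,u2):
    o1,d1=ray(c1,u1);o2,d2=ray(c2,u2)
    s=np.linalg.lstsq(np.c_[d1,-d2],o2-o1,rcond=None)[0]
    a,b=o1+s[0]*d1,o2+s[1]*d2;return (a+b)/2,np.linalg.norm(a-b)
def yaw_of(c,name,z,save=None):
    m=r.cut_out(c,name)[0]["pixels"].astype(np.uint8)
    cn,_=cv2.findContours(m,0,2);q=max(cn,key=cv2.contourArea)[:,0].astype(float)
    P=np.array([atz(c,u,z)[:2] for u in q])
    (cx,cy),(w,h),a=cv2.minAreaRect((P*1000).astype(np.float32))
    if w<h:w,h,a=h,w,a+90
    return cx/1000,cy/1000,w,h,(a+90)%180-90
E
python3 - <<'E'
from h import *
r.capture("top")
for n,z in(("tub",.026),("lid",.035),("scoop",.04),("small_lid",.035)):print(n,np.round(yaw_of("top",n,z),3))
# eyepiece tips
for a,b in(((65,262),(240,165)),((35,262),(240,165)),((35,262),(215,175)),((65,262),(215,175)),((105,140),(115,120))):print(a,b,tri("top",a,"scene",b))
i=cv2.imread("pics/top0.png")[150:310,20:170];j=cv2.imread("pics/scene0.png")[110:330,90:330]
k=cv2.imread("pics/top0.png")[170:270,200:400]
A=cv2.resize(i,(400,427),interpolation=2);B=cv2.resize(j,(400,366),interpolation=2);C=cv2.resize(k,(400,200),interpolation=2)
o=np.zeros((600,800,3),np.uint8);o[:427,:400]=A;o[:366,400:]=B;o[380:580,400:]=C
cv2.imwrite("pics/crop1.png",o)
E
```

```text
tub [  0.486  -0.    167.173  97.827 -20.3  ]
lid [  0.426   0.242 133.088  81.782   0.941]
scoop [  0.409  -0.251 115.367  58.126 -58.592]
small_lid [  0.674  -0.137 104.302  63.765  12.056]
(65, 262) (240, 165) (array([0.38879389, 0.30507133, 0.39075201]), np.float64(0.016001368462296668))
(35, 262) (240, 165) (array([0.3799816 , 0.34729788, 0.41262516]), np.float64(0.042002339955483914))
(35, 262) (215, 175) (array([0.39827797, 0.37214218, 0.393171  ]), np.float64(0.0052222202566383396))
(65, 262) (215, 175) (array([0.40810545, 0.32989063, 0.37049827]), np.float64(0.03458052718464373))
(105, 140) (115, 120) (array([0.6778923 , 0.26369414, 0.41466049]), np.float64(0.1282033600929378))
```

View pics/crop1.png

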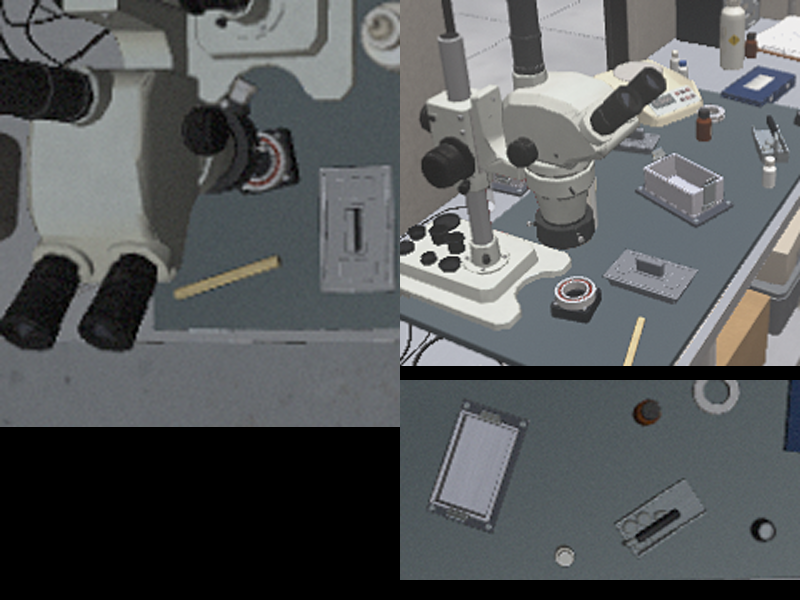

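```bash
python3 - <<'E'
from h import *
for n,a,b in(("Rtip",(61,277),(246,158)),("Rroot",(75,249),(222,178)),("Ltip",(31,277),(234,168)),("objbottom",(97,199),(190,248)),("knob",(97,199),(166,201)),("headfront",(86,252),(212,183))):print(n,tri("top",a,"scene",b))
i=cv2.imread("pics/scene0.png")[0:310,290:512];cv2.imwrite("pics/rob.png",cv2.resize(i[:280,60:],(480,830*480//480//1))[:600] if 0 else cv2.resize(i,(430,600)))
j=cv2.resize(cv2.imread("pics/scene0.png")[130:220,180:270],(450,450),interpolation=2)
o=np.zeros((600,800,3),np.uint8);o[:,:350]=cv2.resize(i,(430,600))[:,:350];o[:450,350:]=j
cv2.imwrite("pics/rob.png",o)
E
```

```text
Rtip (array([0.36773897, 0.30528429, 0.41046557]), np.float64(0.005250379127171411))
Rroot (array([0.42013176, 0.30948896, 0.35337208]), np.float64(0.005937634193703543))
Ltip (array([0.36605748, 0.36411811, 0.41306621]), np.float64(0.00916762911778963))
objbottom (array([0.51710151, 0.34382645, 0.15987992]), np.float64(0.02308575362548482))
knob (array([0.54568346, 0.31942395, 0.26360551]), np.float64(0.055815500519733295))
headfront (array([0.42800333, 0.30526453, 0.335007  ]), np.float64(0.04305663919217778))
```

View pics/rob.png

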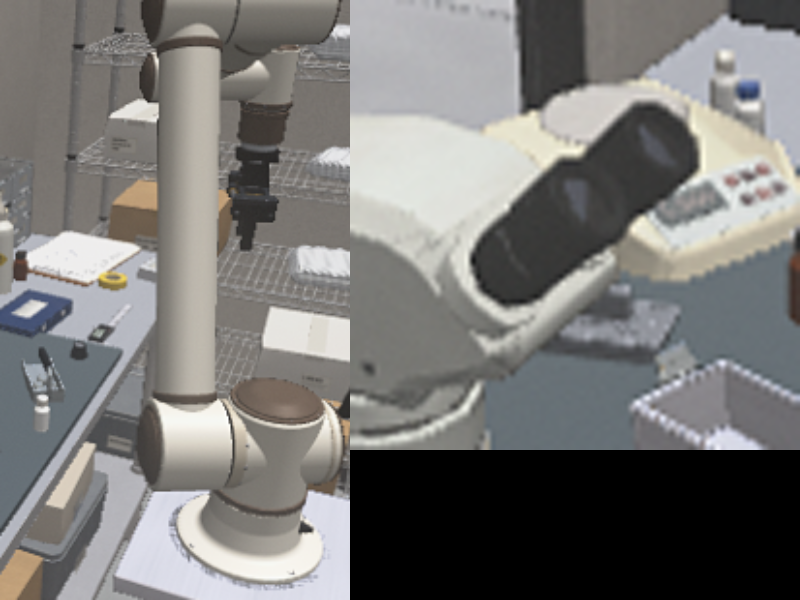

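The eyepieces are about 65 mm beside the lid's centre at z≈0.35–0.41, so I'll first drag the lid toward −y by its rib before gripping it. First I go above the scoop.

Request:
carry_out(
  steps=[
    [[-33.8, 29.8, 0], 71.6],
    [[-33.8, 29.8, 0], 71.6],
    [[-33.8, 29.8, 0], 71.6],
    [[-33.8, 29.8, 0], 71.6],
    [[-33.8, 29.8, 0], 71.6],
    [[-33.8, 29.8, 0], 71.6],
    [[-33.8, 29.8, 0], 71.6],
    [[-33.8, 29.8, 0], 71.6],
    [[-33.8, 29.8, 0], 71.6],
    [[-33.8, 29.8, 0], 71.6],
    [[-33.8, 29.8, 0], 71.6],
    [[-33.8, 29.8, 0], 71.6],
    [[-33.8, 29.8, 0], 71.6],
    [[-33.8, 29.8, 0], 71.6],
  ],
  gripper=1,
)

```text
time_s: 3.25
tcp_pos: [0.4019, -0.2439, 0.2225]
ee_rot: [[-0.518, 0.855, -0.0], [0.855, 0.518, -0.0], [0.0, -0.0, -1.0]]
wrist_force: [-0.1, 0.4, -0.1]
gripper_width: 1.003
```

```bash
python3 - <<'E'
from h import *
s=r.sense();print(s["time_s"],np.round(s["tcp_pos"],4),np.round(s["ee_rot"],3).tolist(),np.round(s["joints"],1))
im=r.capture("wrist");cv2.imwrite("pics/w1.png",im[:,:,::-1])
print(np.round(r.calibration("wrist")["world_from_camera"],3).tolist())
for n in("scoop","scoop_grip","scoop_mouth","ball_1"):print(n,[(np.round(d["centre"],3).tolist(),round(d["confidence"],2)) for d in r.place_of("wrist",n)[:6]])
print(yaw_of("wrist","scoop_grip",.09))
E
```

```text
3.25 [ 0.4019 -0.2439  0.2225] [[-0.518, 0.855, -0.0], [0.855, 0.518, -0.0], [0.0, -0.0, -1.0]] [ -11.4    6.8  -20.4    0.   -62.9 -137.4]
[[0.855, -0.498, -0.142, 0.362], [0.518, 0.822, 0.237, -0.178], [-0.001, -0.277, 0.961, 0.384], [0.0, 0.0, 0.0, 1.0]]
scoop [([0.406, -0.25, 0.017], 0.72)]
scoop_grip [([0.398, -0.242, 0.081], 0.88), ([0.39, -0.212, 0.03], 0.71)]
scoop_mouth [([0.439, -0.306, 0.033], 0.96)]
ball_1 [([0.388, -0.244, 0.027], 0.68), ([0.406, -0.23, 0.029], 0.66), ([0.376, -0.227, 0.033], 0.57), ([0.394, -0.213, 0.03], 0.43), ([0.409, -0.258, 0.029], 0.35)]
(0.39970132446289064, -0.23927993774414064, 105.03321075439453, 49.44224548339844, -58.01500701904297)
```

View pics/w1.png

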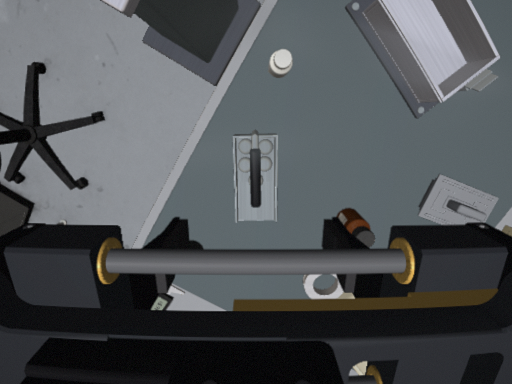

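Wrist view: the scoop is at about (255,178) with its bar at (255,180), lined up with the jaws; all the balls are behind the bar. Descend and grip.

Request:
carry_out(
  steps=[
    [[0, 0, 5], 0],
    [[0, 0, 9], 0],
    [[0, 0, 13], 0],
    [[0, 0, 15], 0],
    [[0, 0, 16], 0],
    [[0, 0, 16], 0],
    [[0, 0, 16], 0],
  ],
)

```text
time_s: 4.25
tcp_pos: [0.4033, -0.2439, 0.0635]
ee_rot: [[-0.519, 0.855, 0.002], [0.855, 0.519, -0.001], [-0.002, 0.001, -1.0]]
wrist_force: [0.2, 0.2, 0.2]
gripper_width: 0.999
```

Request:
carry_out(
  steps=[
    [[0, 0, 0], 0],
    [[0, 0, 0], 0],
    [[0, 0, 0], 0],
    [[0, 0, 0], 0],
    [[0, 0, 0], 0],
    [[0, 0, 0], 0],
    [[0, 0, 0], 0],
    [[0, 0, 0], 0],
    [[0, 0, 0], 0],
    [[0, 0, 0], 0],
  ],
  gripper=-1,
)

```text
time_s: 5.25
tcp_pos: [0.4033, -0.2439, 0.0634]
ee_rot: [[-0.519, 0.855, 0.002], [0.855, 0.519, -0.001], [-0.001, 0.001, -1.0]]
wrist_force: [-0.1, 0.0, -0.5]
gripper_width: 0.172
```

Request:
carry_out(
  steps=[
    [[0, 0, -0.5], 0],
    [[0, 0, -1.5], 0],
    [[0, 0, -3.5], 0],
    [[0, 0, -6], 0],
    [[0, 0, -8.5], 0],
    [[0, 0, -10.5], 0],
    [[0, 0, -12], 0],
    [[0, 0, -12.5], 0],
    [[0, 0, -12.5], 0],
    [[0, 0, -12.5], 0],
  ],
)

```text
time_s: 6.25
tcp_pos: [0.4022, -0.2434, 0.1876]
ee_rot: [[-0.519, 0.855, -0.0], [0.855, 0.519, 0.0], [0.0, 0.0, -1.0]]
wrist_force: [0.5, 0.6, -3.6]
gripper_width: 0.133
```

```bash
python3 - <<'E'
from h import *
s=r.sense();print(s["time_s"],np.round(s["tcp_pos"],4),s["gripper_width"],np.round(s["wrist_force"],2))
im=r.capture("wrist");im2=r.capture("scene")
cv2.imwrite("pics/c2.png",np.vstack([im[90:290,130:380],im2[0:200,180:430]])[:,:,::-1].repeat(2,0)[:800].repeat(2,1)[:, :500][::1][:600] if 0 else cv2.resize(np.hstack([im[60:260,150:350],im2[0:200,250:450]]),(800,400),interpolation=2)[:,:,::-1])
for n in("scoop","scoop_grip","scoop_mouth"):print(n,[(np.round(d["centre"],3).tolist(),round(d["confidence"],2)) for c in("wrist","scene") for d in r.place_of(c,n)[:1]])
E
```

```text
6.25 [ 0.4022 -0.2434  0.1876] 0.13273067104811795 [ 0.46  0.6  -3.58]
scoop [([0.407, -0.249, 0.142], 0.82), ([0.409, -0.254, 0.141], 0.89)]
scoop_grip [([0.399, -0.237, 0.204], 0.66), ([0.4, -0.239, 0.206], 0.89)]
scoop_mouth [([0.439, -0.307, 0.157], 0.93), ([0.437, -0.304, 0.164], 0.91)]
```

View pics/c2.png

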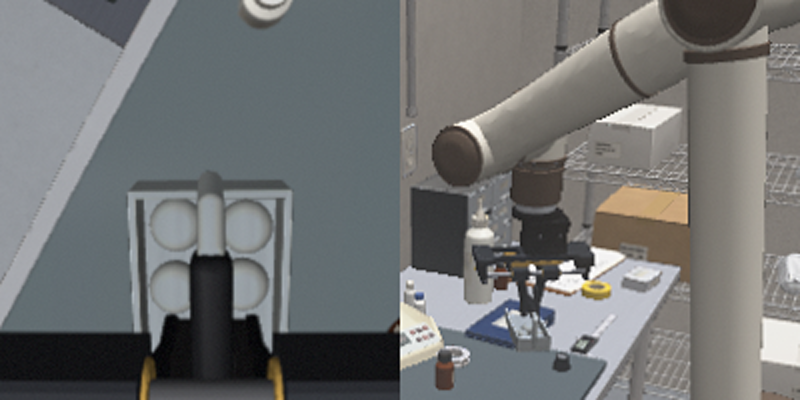

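The scoop hangs level with all the balls in the back. The scene view shows the forearm end on the tool's +y side, so the lid move will need care. I'll carry the scoop gently over the tub, in line with its long axis.

Request:
carry_out(
  steps=[
    [[0.4, 0.4, 0], -1],
    [[1.3, 1.2, 0], -3],
    [[2.7, 2.5, 0], -6],
    [[4.4, 4.2, 0], -9],
    [[6.2, 5.9, 0], -13],
    [[8.0, 7.6, 0], -17],
    [[9.8, 9.4, 0], -20],
    [[11.6, 11.1, 0], -24],
    [[13.4, 12.8, 0], -28],
    [[15.2, 14.5, 0], -31],
    [[16.8, 16.0, 0], -35],
    [[18.0, 17.2, 0], -37],
    [[18.6, 17.8, 0], -38.5],
    [[18.8, 18.0, 0], -38.5],
    [[18.8, 18.0, 0], -38.5],
    [[18.8, 18.0, 0], -38.5],
  ],
)

```text
time_s: 8.25
tcp_pos: [0.4588, 0.0099, 0.188]
ee_rot: [[-0.938, 0.346, 0.001], [0.346, 0.938, -0.001], [-0.001, -0.001, -1.0]]
wrist_force: [0.8, 0.2, -4.7]
gripper_width: 0.13
```

```bash
python3 - <<'E'
from h import *
s=r.sense();p=np.array(s["tcp_pos"]);R=np.array(s["ee_rot"]);print(s["time_s"],np.round(p,4),np.round(R,3).tolist(),np.round(s["wrist_force"],2))
t=np.radians(-20.3);u=np.array([np.cos(t),np.sin(t)]);v=np.array([-u[1],u[0]])
f=lambda q:np.round([(q[:2]-[.4865,0])@u,(q[:2]-[.4865,0])@v,q[2]-.018],4)
print("tcp in tub",f(p))
im=r.capture("wrist");cv2.imwrite("pics/w3.png",im[:,:,::-1]);r.capture("scene");r.capture("top")
for n in("tub","tub_rim","tub_clip_a","scoop","scoop_grip","scoop_mouth"):
  for c in("wrist","scene","top"):print(n,c,[(f(np.array(d["centre"])).tolist(),round(d["confidence"],2)) for d in r.place_of(c,n)[:2]])
E
```

```text
8.25 [0.4588 0.0099 0.188 ] [[-0.938, 0.346, 0.001], [0.346, 0.938, -0.001], [-0.001, -0.001, -1.0]] [ 0.81  0.25 -4.71]
tcp in tub [-0.0294 -0.0003  0.17  ]
tub wrist []
tub scene []
tub top [([0.0004, -0.0045, 0.0016], 0.58)]
tub_rim wrist []
tub_rim scene [([0.0023, 0.0034, 0.0636], 0.67), ([0.0493, 0.0229, -0.0184], 0.5)]
tub_rim top [([-0.0034, -0.0012, 0.0605], 0.96), ([0.048, 0.0253, -0.0133], 0.74)]Traceback (most recent call last):
  File "<stdin>", line 8, in <module>
ValueError: it knows: ball, dropper, eye_loupe, lid, lid_end, oil_bottle, scoop, scoop_grip, scoop_mouth, setting_ring, small_lid, tape_roll, tub, tub_floor, tub_rim, vial, work_board
```

View pics/w3.png

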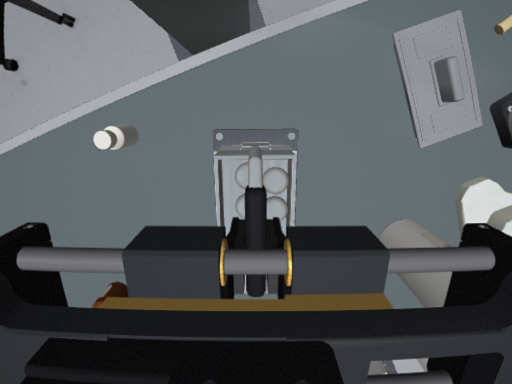

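The scoop's back edge is over the near clip at about (255,145) and centred on the tub. I'll lower it so the clip top tilts it in the grip, and roll it forward as it tilts.

Request:
carry_out(
  steps=[
    [[0, 0, 1], 0],
    [[0, 0, 2.5], 0],
    [[0, 0, 3.7], 0],
    [[0, 0, 4.3], 0],
    [[0, 0, 4.6], 0],
    [[-0.3, 0, 4.85], 0],
    [[-0.6, 0, 5.1], 0],
    [[-0.9, 0, 5.3], 0],
    [[-0.9, 0, 5.3], 0],
    [[-0.9, 0, 5.3], 0],
  ],
)

```text
time_s: 9.7
tcp_pos: [0.4679, 0.007, 0.1351]
ee_rot: [[-0.938, 0.346, 0.001], [0.346, 0.938, -0.001], [-0.001, -0.0, -1.0]]
wrist_force: [-1.3, -1.9, 0.0]
gripper_width: 0.135
```

```bash
cat >> h.py <<'E'
t=np.radians(-20.3);u=np.array([np.cos(t),np.sin(t)]);v=np.array([-u[1],u[0]])
f=lambda q:np.round([(q[:2]-[.4865,0])@u,(q[:2]-[.4865,0])@v,q[2]-.018],4)
E
python3 - <<'E'
from h import *
s=r.sense();p=np.array(s["tcp_pos"]);print(s["time_s"],f(p),np.round(s["wrist_force"],2),s["gripper_width"])
r.capture("scene");r.capture("top")
for n in("scoop","scoop_grip","scoop_mouth"):
  for c in("scene","top"):print(n,c,[(f(np.array(d["centre"])).tolist(),round(d["confidence"],2)) for d in r.place_of(c,n)[:2]])
E
```

```text
9.7 [-1.990e-02  1.000e-04  1.171e-01] [-1.32 -1.87  0.02] 0.13450001095437694
scoop scene [([-0.0174, 0.0029, 0.0728], 0.74)]
scoop top [([-0.0213, 0.0013, 0.0707], 0.7), ([0.2061, -0.2829, -0.0047], 0.53)]
scoop_grip scene [([-0.0234, 0.0022, 0.1395], 0.93), ([0.0532, 0.0225, -0.019], 0.37)]
scoop_grip top [([0.0489, 0.0246, -0.0164], 0.26)]
scoop_mouth scene []
scoop_mouth top [([0.0416, -0.0035, 0.0772], 0.5)]
```

It works: the force shifted by about 5 N and the mouth has dropped to about 11° of tilt. Continue.

Request:
carry_out(
  steps=[
    [[-0.4, 0, 0.35], 0],
    [[-0.8, 0, 0.75], 0],
    [[-1.1, 0, 1.15], 0],
    [[-1.4, 0, 1.55], 0],
    [[-1.65, 0, 1.95], 0],
    [[-1.75, 0, 2.15], 0],
    [[-1.75, 0, 2.15], 0],
    [[-1.75, 0, 2.15], 0],
    [[-1.75, 0, 2.15], 0],
    [[-1.75, 0, 2.15], 0],
  ],
)

```text
time_s: 11.1
tcp_pos: [0.4845, 0.0011, 0.1139]
ee_rot: [[-0.938, 0.346, 0.002], [0.346, 0.938, -0.0], [-0.002, 0.001, -1.0]]
wrist_force: [1.5, 0.1, -1.2]
gripper_width: 0.136
```

```bash
cat > look.py <<'E'
from h import *
s=r.sense();p=np.array(s["tcp_pos"]);print(s["time_s"],f(p),np.round(s["wrist_force"],2),s["gripper_width"])
for c in("scene","top","wrist"):
  r.capture(c)
  for n in("scoop_mouth","scoop_grip","ball_1"):print(n,c,[(f(np.array(d["centre"])).tolist(),round(d["confidence"],2)) for d in r.place_of(c,n)[:6]])
E
python3 look.py
```

```text
11.1 [-0.0023  0.0004  0.0959] [ 1.49  0.07 -1.19] 0.13575666292634855
scoop_mouth scene [([0.0367, -0.0025, 0.0416], 0.98)]
scoop_grip scene [([-0.0065, 0.0018, 0.1168], 0.59)]
ball_1 scene [([0.0557, -0.004, 0.0361], 0.48), ([-0.1369, 0.2107, -0.0008], 0.28)]
scoop_mouth top []
scoop_grip top []
ball_1 top [([0.0504, -0.0061, 0.0399], 0.49), ([0.0508, -0.0157, 0.0201], 0.48), ([0.0494, 0.0203, 0.0393], 0.47)]
scoop_mouth wrist []
scoop_grip wrist [([-0.0053, 0.0009, 0.1126], 0.85)]
ball_1 wrist [([-0.0069, 0.0044, 0.1134], 0.19)]
```

Request:
carry_out(
  steps=[
    [[0, 0, -0.6], 0],
    [[0.3, 0, -1.2], 0],
    [[0.9, 0, -1.6], 0],
    [[1.5, 0, -1.8], 0],
    [[2, 0, -1.8], 0],
    [[2, 0, -1.8], 0],
    [[2, 0, -1.8], 0],
    [[2, 0, -1.8], 0],
    [[2, 0, -1.8], 0],
  ],
)

```text
time_s: 12.6
tcp_pos: [0.4658, 0.008, 0.1316]
ee_rot: [[-0.938, 0.346, 0.002], [0.346, 0.938, -0.001], [-0.002, 0.0, -1.0]]
wrist_force: [0.1, -0.8, -2.4]
gripper_width: 0.139
```

```bash
python3 look.py; python3 - <<'E'
from h import *
cv2.imwrite("pics/c4.png",cv2.resize(np.hstack([r.capture("top")[160:260,190:290],r.capture("scene")[160:260,210:310]]),(800,400),interpolation=2)[:,:,::-1])
E
```

```text
12.6 [-0.0222  0.0003  0.1136] [ 0.12 -0.83 -2.4 ] 0.13922043755765126
scoop_mouth scene [([0.017, -0.0025, 0.0619], 0.7)]
scoop_grip scene [([-0.0281, -0.0018, 0.1343], 0.56)]
ball_1 scene [([0.0195, 0.0004, 0.0603], 0.26)]
scoop_mouth top [([-0.1405, 0.2055, 0.0006], 0.49)]
scoop_grip top [([0.2247, -0.0616, -0.0026], 0.53)]
ball_1 top [([0.0513, -0.003, 0.0393], 0.45), ([0.0516, -0.0156, 0.0234], 0.42)]
scoop_mouth wrist []
scoop_grip wrist [([-0.0285, 0.0017, 0.1335], 0.65)]
ball_1 wrist []
```

View pics/c4.png

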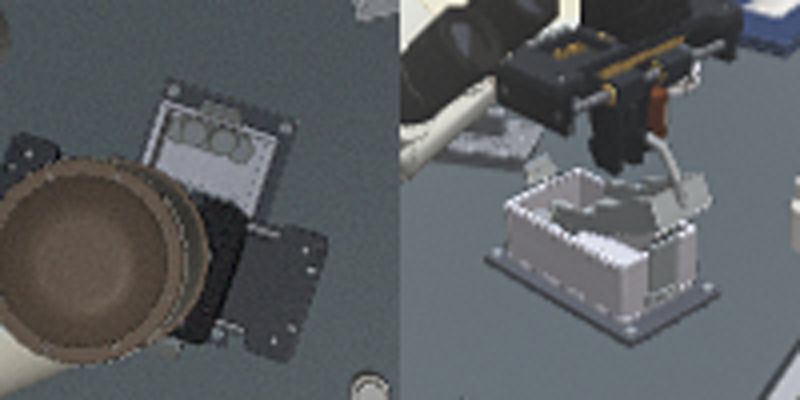

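Request:
carry_out(
  steps=[
    [[0, 0, -2], 0],
    [[0, 0, -4.5], 0],
    [[0, 0, -7], 0],
    [[1, -2, -9], 0],
    [[2.5, -6, -9], 0],
    [[3.5, -10, -9], 0],
    [[3.5, -12, -9], 0],
    [[3.5, -12, -9], 0],
  ],
)

```text
time_s: 14.1
tcp_pos: [0.3896, -0.094, 0.2218]
ee_rot: [[-0.937, 0.348, 0.002], [0.348, 0.937, -0.0], [-0.002, 0.0, -1.0]]
wrist_force: [0.5, 0.6, -2.6]
gripper_width: 0.134
```

```bash
python3 look.py; python3 - <<'E'
from h import *
cv2.imwrite("pics/c5.png",cv2.resize(np.hstack([r.capture("top")[160:260,190:290],r.capture("wrist")[100:300,156:356][::2,::2]]),(800,400),interpolation=2)[:,:,::-1])
E
```

```text
14.1 [-0.0582 -0.1218  0.2038] [ 0.51  0.63 -2.58] 0.13448838667569876
scoop_mouth scene [([-0.0173, -0.1241, 0.1544], 0.57)]
scoop_grip scene [([-0.0643, -0.1187, 0.2254], 0.72)]
ball_1 scene [([-0.0739, -0.1232, 0.1613], 0.72), ([0.0492, -0.0188, 0.0175], 0.41), ([0.0541, -0.0023, 0.0378], 0.38)]
scoop_mouth top [([-0.0152, -0.119, 0.1461], 0.49)]
scoop_grip top [([-0.056, -0.1165, 0.2229], 0.55)]
ball_1 top [([0.0502, -0.0067, 0.0394], 0.61), ([0.0489, 0.0208, 0.0394], 0.48), ([0.0487, 0.0293, 0.0215], 0.42), ([0.0503, -0.0155, 0.0208], 0.35)]
scoop_mouth wrist [([0.0006, -0.0001, 0.0003], 0.42)]
scoop_grip wrist [([-0.061, -0.1168, 0.2232], 0.63)]
ball_1 wrist [([-0.0029, -0.0022, 0.0082], 0.24)]
```

View pics/c5.png

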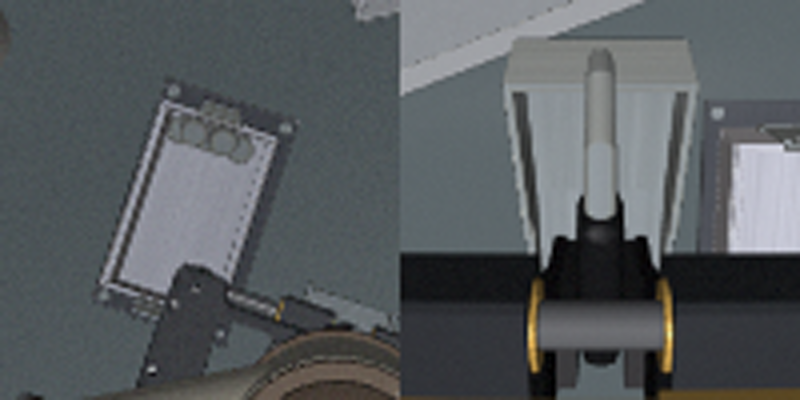

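The scoop is empty. In the tub the five balls lie at the far end, and two of them seem stacked at z≈39 mm, which would foul the skirt; I'll knock those down later. First the scoop goes back where it stood, and pressing its lip on the board will level it.

Request:
carry_out(
  steps=[
    [[-2, -4, 0], 8],
    [[-4, -8, 0], 16],
    [[-5.5, -11.5, 0], 24],
    [[-6.4, -13.6, 2], 32],
    [[-6.4, -13.6, 5], 38.5],
    [[-6.4, -13.6, 9], 38.5],
    [[-6.4, -13.6, 12], 38.5],
    [[-6.4, -13.6, 13.5], 38.5],
    [[-6.4, -13.6, 14], 38.5],
    [[-6.4, -13.6, 14], 38.5],
  ],
)

```text
time_s: 15.8
tcp_pos: [0.4046, -0.2422, 0.0814]
ee_rot: [[-0.52, 0.854, 0.001], [0.854, 0.52, -0.0], [-0.001, 0.0, -1.0]]
wrist_force: [-0.1, -0.4, -2.4]
gripper_width: 0.137
```

```bash
python3 - <<'E'
from h import *
s=r.sense();print(s["time_s"],np.round(s["tcp_pos"],4),np.round(s["ee_rot"],3).tolist(),np.round(s["wrist_force"],1))
r.capture("top")
m={}
for n in("ball_1","tub_rim","scoop_mouth"):print(n,[(f(np.array(d["centre"])).tolist(),round(d["confidence"],2)) for d in r.place_of("top",n)[:6]])
E
```

```text
15.8 [ 0.4046 -0.2422  0.0814] [[-0.52, 0.854, 0.001], [0.854, 0.52, -0.0], [-0.001, 0.0, -1.0]] [-0.1 -0.4 -2.4]
ball_1 [([0.0502, -0.0156, 0.0222], 0.48), ([0.0497, -0.0055, 0.0383], 0.42), ([0.051, 0.0154, 0.0373], 0.38), ([0.0515, 0.0288, 0.0218], 0.36)]
tub_rim [([-0.0009, 0.0023, 0.0606], 0.75)]
scoop_mouth [([0.205, -0.285, -0.003], 0.64), ([0.21, 0.1296, 0.0041], 0.48)]
```

Request:
carry_out(
  steps=[
    [[0, 0, 0.5], 0],
    [[0.4, 0, 0.8], 0],
    [[0.9, 0, 1.1], 0],
    [[1.4, 0, 1.4], 0],
    [[1.8, 0, 1.6], 0],
    [[2, 0, 1.75], 0],
    [[2, 0, 1.85], 0],
    [[2, 0, 1.85], 0],
  ],
)

```text
time_s: 16.8
tcp_pos: [0.396, -0.2257, 0.066]
ee_rot: [[-0.521, 0.854, 0.006], [0.854, 0.521, -0.003], [-0.005, 0.004, -1.0]]
wrist_force: [-1.8, 0.7, 13.7]
gripper_width: 0.133
```

Request:
carry_out(
  steps=[
    [[0, 0, 0], 0],
    [[0, 0, 0], 0],
    [[0, 0, 0], 0],
    [[0, 0, 0], 0],
    [[0, 0, 0], 0],
    [[0, 0, 0], 0],
    [[0, 0, -1], 0],
    [[0, 0, -4], 0],
    [[0, 0, -9], 0],
    [[0, 0, -14], 0],
    [[0, 0, -16], 0],
    [[0, 0, -16], 0],
  ],
  gripper=1,
)

```text
time_s: 18.0
tcp_pos: [0.397, -0.2258, 0.2306]
ee_rot: [[-0.521, 0.853, 0.015], [0.853, 0.521, -0.005], [-0.012, 0.01, -1.0]]
wrist_force: [0.6, -0.1, -1.1]
gripper_width: 0.994
```

```bash
python3 - <<'E'
from h import *
s=r.sense();print(s["time_s"],np.round(s["tcp_pos"],4),np.round(s["ee_rot"],3).tolist(),np.round(s["wrist_force"],1))
a=r.capture("wrist");b=r.capture("top");r.capture("scene")
for c in("wrist","scene"):
 for n in("scoop","scoop_grip","scoop_mouth"):print(n,[(np.round(np.array(d["centre"]),3).tolist(),round(d["confidence"],2)) for d in r.place_of(c,n)[:2]])
cv2.imwrite("pics/c6.png",cv2.resize(np.hstack([a[80:280,150:350],cv2.resize(b[175:225,215:265],(200,200),interpolation=2)]),(800,400),interpolation=2)[:,:,::-1])
E
```

```text
18.0 [ 0.397  -0.2258  0.2306] [[-0.521, 0.853, 0.015], [0.853, 0.521, -0.005], [-0.012, 0.01, -1.0]] [ 0.6 -0.1 -1.1]
scoop [([0.392, -0.217, 0.016], 0.65)]
scoop_grip [([0.384, -0.204, 0.083], 0.74), ([0.54, 0.008, 0.039], 0.41)]
scoop_mouth [([0.422, -0.272, 0.033], 0.58)]
scoop [([0.396, -0.218, 0.019], 0.89)]
scoop_grip [([0.384, -0.21, 0.083], 0.78)]
scoop_mouth [([0.422, -0.276, 0.036], 0.73)]
```

View pics/c6.png

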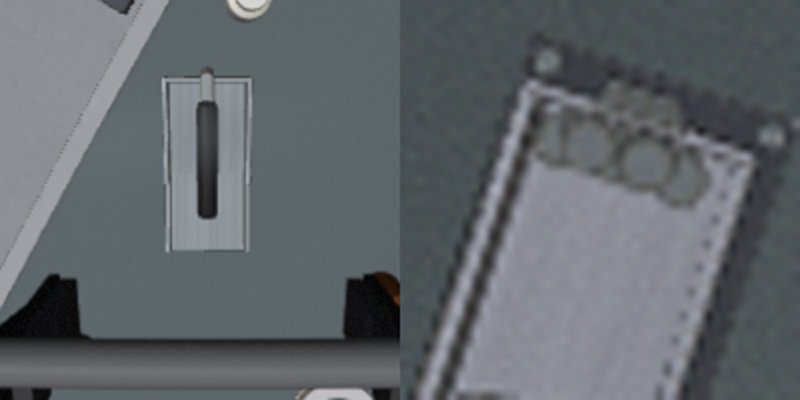

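The scoop stands upright and empty. In the tub crop, two balls at (590,145) and (645,160) lie on top of the others, against the far end wall. I'll locate them.

```bash
python3 - <<'E'
from h import *
for c,z in(((590,145),.057),((645,160),.057),((552,135),.04),((685,180),.04),((618,150),.04)):
  px=(215+(c[0]-400)/8-.5,175+c[1]/8-.5);print(c,f(atz("top",px,z)))
# rim corners check: far corners inner at z .078
for c in((540,85),(755,158)):
  px=(215+(c[0]-400)/8-.5,175+c[1]/8-.5);print("rim",f(atz("top",px,.078)))
s=r.sense();p=np.array(s["tcp_pos"]);R=np.array(s["ee_rot"])
T=np.array([*(np.array([.4865,0])+u*.047+v*.004),.16]);print(R.T@(T-p)*100)
E
```

```text
(590, 145) [0.0514 0.0158 0.039 ]
(645, 160) [ 0.0527 -0.0038  0.039 ]
(552, 135) [0.0508 0.0312 0.022 ]
(685, 180) [ 0.051  -0.0179  0.022 ]
(618, 150) [0.0533 0.0076 0.022 ]
rim [0.0646 0.0365 0.06  ]
rim [ 0.0647 -0.0402  0.06  ]
[11.02316297 22.77911556  6.51638381]
```

Request:
carry_out(
  steps=[
    [[2, 4.5, 0], -8],
    [[4, 9, 0], -16],
    [[6.5, 13.5, 0], -24],
    [[9, 18, 1], -32],
    [[11.1, 22.9, 3], -38.5],
    [[11.1, 22.9, 6], -38.5],
    [[11.1, 22.9, 9], -38.5],
    [[11.1, 22.9, 11], -38.5],
    [[11.1, 22.9, 11], -38.5],
    [[11.1, 22.9, 11], -38.5],
    [[11.1, 22.9, 11], -38.5],
  ],
  gripper=-1,
)

```text
time_s: 19.55
tcp_pos: [0.5339, -0.0113, 0.1165]
ee_rot: [[-0.939, 0.344, 0.007], [0.344, 0.939, -0.002], [-0.007, 0.0, -1.0]]
wrist_force: [-0.3, 0.1, 1.4]
gripper_width: 0.081
```

```bash
python3 - <<'E'
from h import *
s=r.sense();p=np.array(s["tcp_pos"]);R=np.array(s["ee_rot"]);print(s["time_s"],f(p),np.round(R,3).tolist(),np.round(s["wrist_force"],1),s["gripper_width"])
a=r.capture("wrist");
cv2.imwrite("pics/c7.png",a[:,:,::-1])
E
```

```text
19.55 [0.0483 0.0058 0.0985] [[-0.939, 0.344, 0.007], [0.344, 0.939, -0.002], [-0.007, 0.0, -1.0]] [-0.3  0.1  1.4] 0.08142990192171944
```

View pics/c7.png

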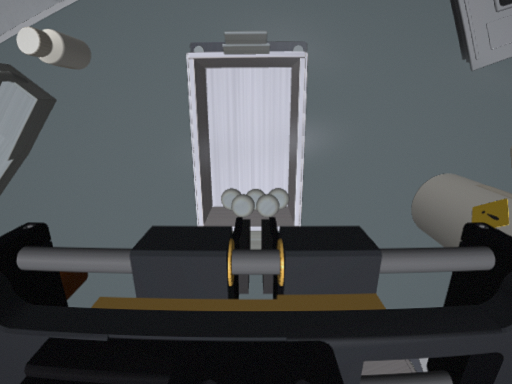

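The two upper balls at (243,206) and (267,206) lie right under the fingertips, with three more below them. I'll press lightly and drag toward the tub's middle.

Request:
carry_out(
  steps=[
    [[0, 0, 2], 0],
    [[0, 0, 3.5], 0],
    [[0, 0, 4.5], 0],
    [[0, 0, 4.8], 0],
    [[0, 0, 5], 0],
    [[0, 0, 5.1], 0],
    [[0, 0, 5.1], 0],
  ],
)

```text
time_s: 20.3
tcp_pos: [0.5348, -0.0113, 0.0665]
ee_rot: [[-0.939, 0.343, 0.009], [0.343, 0.939, -0.001], [-0.009, 0.002, -1.0]]
wrist_force: [-0.0, 0.3, 1.8]
gripper_width: 0.003
```

Request:
carry_out(
  steps=[
    [[0, 0, 0.15], 0],
    [[0, 0, 0.25], 0],
    [[0.3, 0, 0.25], 0],
    [[0.6, 0, 0.25], 0],
    [[1, 0, 0.25], 0],
    [[1.5, 0, 0.25], 0],
    [[2, 0, 0.2], 0],
    [[2, 0, 0], 0],
    [[2, 0, -2], 0],
  ],
)

```text
time_s: 21.2
tcp_pos: [0.5138, -0.0047, 0.0843]
ee_rot: [[-0.939, 0.344, 0.003], [0.344, 0.939, -0.003], [-0.003, -0.002, -1.0]]
wrist_force: [-0.3, 0.5, 0.2]
gripper_width: 0.007
```

```bash
cat > balls.py <<'E'
from h import *
s=r.sense();p=np.array(s["tcp_pos"]);print(s["time_s"],f(p),np.round(s["wrist_force"],1))
for c in("wrist","top","scene"):
  r.capture(c);print(c,[(f(np.array(d["centre"])).tolist(),round(d["confidence"],2)) for d in r.place_of(c,"ball_1")[:8]])
E
python3 balls.py
```

```text
21.2 [0.0272 0.0051 0.0663] [-0.3  0.5  0.2]
wrist [([0.0032, -0.008, 0.0238], 0.62), ([0.0475, 0.0276, 0.0195], 0.5), ([0.0509, -0.017, 0.0207], 0.45)]
top [([-0.081, -0.1546, -0.0033], 0.23)]
scene [([0.0448, -0.0168, 0.0174], 0.58), ([0.0035, -0.0056, 0.0197], 0.44)]
```

Request:
carry_out(
  steps=[
    [[0, 0, -4], 0],
    [[2, 0, -8], 0],
    [[5, 3, -12], 0],
    [[7, 6, -14], 0],
    [[7, 6, -14], 0],
    [[7, 6, -14], 0],
  ],
)

```text
time_s: 22.1
tcp_pos: [0.4688, 0.0768, 0.2248]
ee_rot: [[-0.94, 0.342, 0.007], [0.342, 0.94, -0.001], [-0.007, 0.001, -1.0]]
wrist_force: [0.4, -0.8, -0.4]
gripper_width: 0.005
```

```bash
python3 balls.py; python3 - <<'E'
from h import *
a=r.capture("top")
g=cv2.cvtColor(cv2.resize(a[165:245,210:275],None,fx=8,fy=8,interpolation=2),cv2.COLOR_RGB2GRAY)
c=cv2.HoughCircles(g,cv2.HOUGH_GRADIENT,1,20,param1=60,param2=14,minRadius=22,maxRadius=38)
for x,y,q in (c[0] if c is not None else [])[:14]:print(np.round(q),f(atz("top",(210+x/8-.5,165+y/8-.5),.04)))
E
```

```text
22.1 [-0.0433  0.0659  0.2068] [ 0.4 -0.8 -0.4]
wrist [([0.0023, -0.008, 0.021], 0.63), ([0.0029, 0.0158, 0.0198], 0.48)]
top [([0.043, -0.016, 0.0216], 0.58), ([0.0041, 0.0197, 0.0218], 0.52), ([0.0476, 0.0024, 0.0233], 0.45), ([-0.0811, -0.1541, -0.0059], 0.39), ([-0.0035, -0.0073, 0.0213], 0.36)]
scene [([0.0439, -0.0189, 0.0218], 0.5), ([0.0049, -0.0047, 0.0223], 0.38)]
32.0 [-0.0013 -0.0074  0.022 ]
30.0 [0.0479 0.0274 0.022 ]
28.0 [0.0466 0.0073 0.022 ]
33.0 [0.0052 0.0174 0.022 ]
27.0 [-0.0131  0.0277  0.022 ]
34.0 [-0.0271 -0.0009  0.022 ]
```

All five balls now lie on the floor of the tub. Next I check how far the wrist can go toward the lid past the eyepieces.

```bash
cat > clr.py <<'E'
from h import *
# cap seen in scene c2 at px (280,77), TCP (.4022,-.2434,.1876), j1~-11.4
j=np.radians(-11.4);h=np.array([np.cos(j),np.sin(j)]);l=np.array([-h[1],h[0]])
for H in(.30,.34,.38):
  q=atz("scene",(280,77),.1876+H);d=q[:2]-[.4022,-.2434];print(H,"cap fwd,left",np.round([d@h,d@l],3))
def seg(a,b,c,d):
  S=np.linspace(0,1,40)[:,None];A=a+(b-a)*S;B=c+(d-c)*S
  return np.linalg.norm(A[:,None]-B[None],axis=2).min()
eye=[(np.array([.42,.309,.353]),np.array([.367,.305,.41])),(np.array([.42,.365,.353]),np.array([.366,.364,.413])),(np.array([.43,.335,.335]),np.array([.56,.36,.33]))]
for x,y in((.428,.242),(.428,.2),(.40,.2),(.39,.17),(.39,.15),(.38,.14),(.40,.13),(.42,.12)):
  r_=np.hypot(x,y);j=np.arctan2(y,x)+np.arcsin(.16/r_);h=np.array([np.cos(j),np.sin(j)]);l=np.array([-h[1],h[0]])
  o=[]
  for H in(.32,.36):
    P=np.array([x,y,.045+H]);E=P+.2*np.r_[l,0];F=P+.16*np.r_[l,0]
    o.append([round(min(seg(P,E,*e),seg(F,F-.3*np.r_[h,-.5],*e)),3) for e in eye])
  print(x,y,o)
E
python3 clr.py
```

```text
0.3 cap fwd,left [0.015 0.183]
0.34 cap fwd,left [-0.078  0.315]
0.38 cap fwd,left [-0.17   0.447]
0.428 0.242 [[np.float64(0.031), np.float64(0.068), np.float64(0.077)], [np.float64(0.008), np.float64(0.051), np.float64(0.1)]]
0.428 0.2 [[np.float64(0.051), np.float64(0.086), np.float64(0.101)], [np.float64(0.031), np.float64(0.072), np.float64(0.119)]]
0.4 0.2 [[np.float64(0.071), np.float64(0.109), np.float64(0.124)], [np.float64(0.055), np.float64(0.098), np.float64(0.139)]]
0.39 0.17 [[np.float64(0.092), np.float64(0.131), np.float64(0.149)], [np.float64(0.081), np.float64(0.122), np.float64(0.162)]]
0.39 0.15 [[np.float64(0.101), np.float64(0.139), np.float64(0.159)], [np.float64(0.09), np.float64(0.13), np.float64(0.171)]]
0.38 0.14 [[np.float64(0.113), np.float64(0.152), np.float64(0.173)], [np.float64(0.104), np.float64(0.144), np.float64(0.184)]]
0.4 0.13 [[np.float64(0.099), np.float64(0.134), np.float64(0.158)], [np.float64(0.088), np.float64(0.126), np.float64(0.171)]]
0.42 0.12 [[np.float64(0.084), np.float64(0.119), np.float64(0.142)], [np.float64(0.071), np.float64(0.109), np.float64(0.155)]]
```

```bash
python3 - <<'E' 
from clr import *
print('---')
for x,y,z in((.428,.242,.05),(.42,.206,.05),(.395,.213,.05),(.377,.231,.05),(.36,.25,.05),(.41,.18,.04),(.385,.2,.04),(.38,.17,.04),(.41,.13,.05)):
  r_=np.hypot(x,y);j=np.arctan2(y,x)+np.arcsin(.16/r_);h=np.array([np.cos(j),np.sin(j)]);l=np.array([-h[1],h[0]])
  P=np.array([x,y,z+.305]);E=P+.2*np.r_[l,0];F=P+.16*np.r_[l,0]
  print(x,y,np.degrees(j).round(1),[round(min(seg(P,E,*e),seg(F,F-.3*np.r_[h,-.5],*e)),3) for e in eye])
s=r.sense();print(s["joints"],np.round(s["tcp_pos"],4),np.round(s["ee_rot"],3).tolist())
im=r.capture("wrist");
for n in("lid","lid_end_a"):print(n,[(np.round(d["centre"],3).tolist(),round(d["confidence"],2)) for d in r.place_of("wrist",n)[:2]])
print(yaw_of("wrist","lid",.035))
E
```

```text
0.3 cap fwd,left [0.015 0.183]
0.34 cap fwd,left [-0.078  0.315]
0.38 cap fwd,left [-0.17   0.447]
0.428 0.242 [[np.float64(0.031), np.float64(0.068), np.float64(0.077)], [np.float64(0.008), np.float64(0.051), np.float64(0.1)]]
0.428 0.2 [[np.float64(0.051), np.float64(0.086), np.float64(0.101)], [np.float64(0.031), np.float64(0.072), np.float64(0.119)]]
0.4 0.2 [[np.float64(0.071), np.float64(0.109), np.float64(0.124)], [np.float64(0.055), np.float64(0.098), np.float64(0.139)]]
0.39 0.17 [[np.float64(0.092), np.float64(0.131), np.float64(0.149)], [np.float64(0.081), np.float64(0.122), np.float64(0.162)]]
0.39 0.15 [[np.float64(0.101), np.float64(0.139), np.float64(0.159)], [np.float64(0.09), np.float64(0.13), np.float64(0.171)]]
0.38 0.14 [[np.float64(0.113), np.float64(0.152), np.float64(0.173)], [np.float64(0.104), np.float64(0.144), np.float64(0.184)]]
0.4 0.13 [[np.float64(0.099), np.float64(0.134), np.float64(0.158)], [np.float64(0.088), np.float64(0.126), np.float64(0.171)]]
0.42 0.12 [[np.float64(0.084), np.float64(0.119), np.float64(0.142)], [np.float64(0.071), np.float64(0.
[... 378 characters left out ...]
), np.float64(0.112)]
0.41 0.18 44.6 [np.float64(0.084), np.float64(0.119), np.float64(0.124)]
0.385 0.2 49.1 [np.float64(0.092), np.float64(0.131), np.float64(0.132)]
0.38 0.17 46.7 [np.float64(0.11), np.float64(0.148), np.float64(0.155)]
0.41 0.13 39.4 [np.float64(0.095), np.float64(0.129), np.float64(0.147)]
[  28.95806293    7.0739095   -19.90395337    0.31294292  -62.81697408
 -139.29055016] [0.4692 0.0753 0.2242] [[-0.939, 0.345, 0.005], [0.345, 0.939, -0.003], [-0.006, -0.0, -1.0]]
lid [([0.42, 0.241, 0.019], 0.91)]
lid_end_a [([0.367, 0.24, 0.033], 0.92), ([0.486, 0.242, 0.032], 0.69)]
(0.4254103088378906, 0.2443620910644531, 134.73887634277344, 83.38420867919922, 1.5377761125564575)
```

The link axis runs about 0.305 m above the TCP. The rib hook would leave only about 70 mm to the eyepiece axis, the same as the two radii together. So I'll press one open finger on the lid's −y flange (TCP near (0.398, 0.170), about 90 mm clear) and drag the lid out by friction.

Request:
carry_out(
  steps=[
    [[4, 2.5, 0], 0],
    [[8, 5, 0], 0],
    [[9.9, 6.4, 3], 0],
    [[9.9, 6.4, 7], 0],
    [[9.9, 6.4, 11], 0],
    [[9.9, 6.4, 15], 0],
    [[9.9, 6.4, 17.5], 0],
    [[9.9, 6.4, 17.5], 0],
    [[9.9, 6.4, 17.5], 0],
    [[9.9, 6.4, 17.5], 0],
  ],
  gripper=1,
)

```text
time_s: 23.65
tcp_pos: [0.4007, 0.1706, 0.0507]
ee_rot: [[-0.939, 0.344, 0.009], [0.344, 0.939, 0.0], [-0.009, 0.004, -1.0]]
wrist_force: [-0.5, -0.4, 0.1]
gripper_width: 0.833
```

```bash
cat > lid.py <<'E'
from h import *
s=r.sense();print(s["time_s"],np.round(s["tcp_pos"],4),np.round(s["ee_rot"],3).tolist(),np.round(s["wrist_force"],1),s["gripper_width"])
for c in("wrist","top","scene"):
  r.capture(c)
  for n in("lid","lid_end_a"):print(c,n,[(np.round(d["centre"],3).tolist(),round(d["confidence"],2)) for d in r.place_of(c,n)[:2]])
E
python3 lid.py
```

```text
23.65 [0.4007 0.1706 0.0507] [[-0.939, 0.344, 0.009], [0.344, 0.939, 0.0], [-0.009, 0.004, -1.0]] [-0.5 -0.4  0.1] 0.8330027181639567
wrist lid []
wrist lid_end_a [([0.363, 0.24, 0.032], 0.98)]
top lid [([0.427, 0.243, 0.02], 0.92), ([0.524, -0.03, 0.041], 0.41)]
top lid_end_a [([0.481, 0.241, 0.036], 0.66), ([0.488, -0.002, 0.018], 0.23)]
scene lid [([0.426, 0.243, 0.019], 0.89), ([0.397, -0.22, 0.02], 0.64)]
scene lid_end_a [([0.487, 0.246, 0.033], 0.78), ([0.368, 0.24, 0.035], 0.55)]
```

Request:
carry_out(
  steps=[
    [[0, 0, 0], 0],
    [[0, 0, 0.4], 0],
    [[0, 0, 0.9], 0],
    [[0, 0, 1.2], 0],
    [[0, 0, 1.5], 0],
    [[0, 0, 1.7], 0],
    [[0, 0, 1.7], 0],
  ],
)

```text
time_s: 24.8
tcp_pos: [0.3999, 0.1695, 0.0368]
ee_rot: [[-0.94, 0.341, 0.009], [0.341, 0.94, -0.001], [-0.009, 0.002, -1.0]]
wrist_force: [-16.4, -7.4, 48.8]
gripper_width: 0.999
```

Request:
carry_out(
  steps=[
    [[0, 0, 0.1], 0],
    [[0, -0.4, 0.1], 0],
    [[0, -1, 0.1], 0],
    [[0, -1.6, 0.1], 0],
    [[0, -2.2, 0.1], 0],
    [[0, -2.2, 0.1], 0],
  ],
)

```text
time_s: 25.4
tcp_pos: [0.3921, 0.1482, 0.0355]
ee_rot: [[-0.94, 0.342, 0.008], [0.342, 0.94, -0.002], [-0.009, 0.001, -1.0]]
wrist_force: [1.1, -0.2, 2.7]
gripper_width: 1.0
```

```bash
python3 lid.py
```

```text
25.4 [0.3921 0.1482 0.0355] [[-0.94, 0.342, 0.008], [0.342, 0.94, -0.002], [-0.009, 0.001, -1.0]] [ 1.1 -0.2  2.7] 1.0000363894129538
wrist lid [([0.426, 0.24, 0.024], 0.72)]
wrist lid_end_a [([0.368, 0.239, 0.037], 0.79)]
top lid [([0.426, 0.244, 0.021], 0.88)]
top lid_end_a [([0.482, 0.238, 0.041], 0.74)]
scene lid [([0.425, 0.242, 0.022], 0.96), ([0.483, 0.004, 0.03], 0.54)]
scene lid_end_a [([0.484, 0.245, 0.037], 0.71), ([0.365, 0.238, 0.038], 0.55)]
```

The finger slipped off the flange and the lid did not move, so friction is not enough. I'll hook the rib from its +y side instead, near its −x end, and check the clearances first.

```bash
python3 - <<'E' | sed -n '/---/,$p'
from clr import *
print('---')
for x,y in((.38,.17),(.38,.20),(.388,.2145),(.392,.2145),(.385,.218)):
 for z in(.045,.075,.1):
  r_=np.hypot(x,y);j=np.arctan2(y,x)+np.arcsin(.16/r_);h=np.array([np.cos(j),np.sin(j)]);l=np.array([-h[1],h[0]])
  P=np.array([x,y,z+.305]);E=P+.2*np.r_[l,0];F=P+.16*np.r_[l,0]
  print(x,y,z,[[round(float(k),3) for k in(seg(P,E,*e),seg(F,F-.3*np.r_[h,-.5],*e))] for e in eye[:2]])
E
```

```text
---
0.38 0.17 0.045 [[0.108, 0.122], [0.146, 0.147]]
0.38 0.17 0.075 [[0.094, 0.111], [0.136, 0.137]]
0.38 0.17 0.1 [[0.089, 0.107], [0.132, 0.133]]
0.38 0.2 0.045 [[0.093, 0.124], [0.132, 0.139]]
0.38 0.2 0.075 [[0.078, 0.113], [0.121, 0.128]]
0.38 0.2 0.1 [[0.072, 0.109], [0.116, 0.124]]
0.388 0.2145 0.045 [[0.08, 0.119], [0.119, 0.128]]
0.388 0.2145 0.075 [[0.064, 0.107], [0.106, 0.116]]
0.388 0.2145 0.1 [[0.056, 0.103], [0.101, 0.111]]
0.392 0.2145 0.045 [[0.077, 0.115], [0.116, 0.124]]
0.392 0.2145 0.075 [[0.061, 0.102], [0.103, 0.111]]
0.392 0.2145 0.1 [[0.053, 0.098], [0.097, 0.107]]
0.385 0.218 0.045 [[0.08, 0.123], [0.119, 0.13]]
0.385 0.218 0.075 [[0.064, 0.111], [0.106, 0.119]]
0.385 0.218 0.1 [[0.056, 0.107], [0.101, 0.114]]
```

Request:
carry_out(
  steps=[
    [[0, 0, -0.5], 0],
    [[0, 0, -1], 0],
    [[2, 0.5, -1], 0],
    [[3.8, 1, -1], 0],
    [[4.5, 2.8, -1], 0],
    [[5.4, 5.4, -1], 0],
    [[5.4, 5.4, -1], 0],
    [[5.4, 5.4, -1], 0],
  ],
)

```text
time_s: 26.65
tcp_pos: [0.3593, 0.2178, 0.0452]
ee_rot: [[-0.94, 0.34, 0.008], [0.34, 0.94, -0.002], [-0.008, 0.001, -1.0]]
wrist_force: [-0.3, -0.1, -0.4]
gripper_width: 0.999
```

Request:
carry_out(
  steps=[
    [[-1.4, 0.5, 0], 0],
    [[-2.8, 1, 0], 0],
    [[-2.8, 1, 0], 0],
    [[-2.8, 1, 0], 0],
  ],
)

```text
time_s: 27.05
tcp_pos: [0.3885, 0.2164, 0.0451]
ee_rot: [[-0.94, 0.342, 0.006], [0.342, 0.94, -0.003], [-0.007, -0.001, -1.0]]
wrist_force: [-0.4, 0.0, 0.7]
gripper_width: 1.0
```

Request:
carry_out(
  steps=[
    [[-0.1, -0.8, 0], 0],
    [[-0.2, -1.6, 0], 0],
    [[-0.4, -2.6, 0], 0],
    [[-0.5, -3.6, 0], 0],
    [[-0.7, -4.6, 0], 0],
    [[-0.8, -5.6, 0], 0],
    [[-1, -6.6, 0], 0],
    [[-1.2, -7.8, 0], 0],
    [[-1.4, -9, 0], 0],
    [[-1.5, -10, 0], 0],
    [[-1.5, -10, 0], 0],
  ],
)

```text
time_s: 28.15
tcp_pos: [0.3674, 0.1156, 0.0452]
ee_rot: [[-0.939, 0.343, 0.005], [0.343, 0.939, -0.004], [-0.006, -0.002, -1.0]]
wrist_force: [0.5, -0.7, -0.5]
gripper_width: 0.999
```

```bash
python3 lid.py; python3 -c "
from h import *
print(yaw_of('top','lid',.037),yaw_of('scene','lid',.037))"
```

```text
28.15 [0.3674 0.1156 0.0452] [[-0.939, 0.343, 0.005], [0.343, 0.939, -0.004], [-0.006, -0.002, -1.0]] [ 0.5 -0.7 -0.5] 0.9991541854216169
wrist lid []
wrist lid_end_a [([0.366, 0.129, 0.035], 0.87)]
top lid [([0.579, -0.337, 0.014], 0.68), ([0.412, 0.165, 0.019], 0.58)]
top lid_end_a [([0.454, 0.208, 0.032], 0.86), ([0.368, 0.123, 0.037], 0.64)]
scene lid [([0.414, 0.167, 0.018], 0.64)]
scene lid_end_a [([0.457, 0.212, 0.033], 0.55)]
(0.436878173828125, 0.15725161743164062, 142.97671508789062, 69.12401580810547, 69.69430541992188) (0.404640869140625, 0.17130250549316406, 128.43995666503906, 93.12699127197266, 45.73526382446289)
```

The lid has been dragged clear: it is now at about (0.413, 0.166) with yaw ≈44°. I'll go over it, turned so that the last joint stays in range.

Request:
carry_out(
  steps=[
    [[0, 0, -4], 8],
    [[0, 0, -8], 16],
    [[-0.5, 1, -9], 25],
    [[-1, 2, -9], 33],
    [[-1.5, 3, -9], 42],
    [[-1.8, 4, -9], 50],
    [[-2.2, 5, -9], 58],
    [[-2.5, 6.3, -9], 67],
    [[-2.5, 6.3, -9], 75],
    [[-2.5, 6.3, -9], 84],
    [[-2.5, 6.3, -9], 92],
    [[-2.5, 6.3, -9], 101],
    [[-2.5, 6.3, -9], 109],
    [[-2.5, 6.3, -9], 116],
    [[-2.5, 6.3, -9], 116],
    [[-2.5, 6.3, -9], 116],
  ],
)

```text
time_s: 30.3
tcp_pos: [0.4179, 0.0945, 0.0384]
ee_rot: [[0.259, 0.954, 0.149], [0.862, -0.298, 0.409], [0.435, 0.023, -0.9]]
wrist_force: [6.2, 42.1, 65.2]
gripper_width: 1.003
```

```bash
python3 lid.py; python3 - <<'E'
from h import *
print(yaw_of('top','lid',.037),np.round(r.sense()["joints"],1))
im=r.capture("wrist");cv2.imwrite("pics/w8.png",im[:,:,::-1])
print(yaw_of('wrist','lid',.037))
# rib: darkest/brightest? contour via cut_out of lid only
E
```

```text
30.3 [0.4179 0.0945 0.0384] [[0.259, 0.954, 0.149], [0.862, -0.298, 0.409], [0.435, 0.023, -0.9]] [ 6.2 42.1 65.2] 1.003141810486645
wrist lid [([0.408, 0.166, 0.016], 0.93)]
wrist lid_end_a [([0.373, 0.122, 0.037], 0.78), ([0.458, 0.212, 0.034], 0.67)]
top lid [([0.413, 0.166, 0.017], 0.55)]
top lid_end_a [([0.673, -0.138, 0.017], 0.73), ([0.451, 0.207, 0.037], 0.49)]
scene lid [([0.414, 0.165, 0.017], 0.6)]
scene lid_end_a [([0.374, 0.121, 0.037], 0.66), ([0.454, 0.208, 0.035], 0.56)]
(0.39253738403320315, -0.2196451721191406, 119.25482177734375, 59.50005340576172, -58.8243350982666) [  14.    16.4  -32.8  -41.6  -32.9 -177.1]
(0.412677490234375, 0.16550363159179687, 131.89169311523438, 80.31255340576172, 46.512996673583984)
```

That went wrong: I had the sign of the last joint backwards. It ran into its range end (−177.1°, still inside the limit), and the solver tilted the tool by about 26° and pressed down with 65–78 N in all. Before moving again I'll fit a kinematic model to plan how to get it upright.

```bash
cat > kin.py <<'E'
import numpy as np
from scipy.optimize import least_squares
from scipy.spatial.transform import Rotation as Ro
lim=np.array([[-179.83,179.83],[-69.29,118.12],[-61.27,80.66],[-181.25,117.63],[-171.15,-9.14],[-177.46,177.46]])
def fk(q,P,s4=1,s6=1,c6=0):
    d1,a2,a3,lat,H=P;q=np.radians(q)
    A=Ro.from_euler('z',q[0]);e=q[2]-q[1]
    B=A*Ro.from_euler('y',-e)           # x along forearm
    W=np.array(A.apply([a2*np.sin(q[1]),0,d1+a2*np.cos(q[1])]))+B.apply([a3,0,0])
    C=B*Ro.from_euler('x',s4*q[3])*Ro.from_euler('y',-q[4])   # x along tool
    p=W+C.apply([H,lat,0])
    # tool frame: z=C x ; at j6=0 x,y fixed
    T=C*Ro.from_matrix(np.array([[0,0,1],[0,1,0],[-1,0,0]],float))*Ro.from_euler('z',s6*q[5]+c6)
    return p,T.as_matrix()
D=[([-62.246,22.09,.379,-.028,-68.412,-14.816],[.14,-.609,.221],[[-.975,-.224,-.001],[-.224,.975,.002],[0,.002,-1]]),
([-11.4,6.8,-20.4,0,-62.9,-137.4],[.4019,-.2439,.2225],[[-.518,.855,0],[.855,.518,0],[0,0,-1]]),
([28.958,7.074,-19.904,.313,-62.817,-139.29],[.4692,.0753,.2242],[[-.939,.345,.005],[.345,.939,-.003],[-.006,0,-1]]),
([14.0,16.4,-32.8,-41.6,-32.9,-177.1],[.4179,.0945,.0384],[[.259,.954,.149],[.862,-.298,.409],[.435,.023,-.9]])]
best=None
for s4 in(1,-1):
  for s6 in(1,-1):
    g=lambda x:np.concatenate([np.r_[fk(q,x[:5],s4,s6,x[5])[0]-p,.3*(fk(q,x[:5],s4,s6,x[5])[1]-np.array(R)).ravel()] for q,p,R in D])
    for c0 in(0,1.57,3.14,-1.57):
      o=least_squares(g,[.2,.55,.42,-.16,.305,c0])
      if best is None or o.cost<best[0]:best=(o.cost,o.x,s4,s6)
_,X,S4,S6=best
FK=lambda q:fk(q,X[:5],S4,S6,X[5])
if __name__=="__main__":
    print(best)
    for q,p,R in D:print(np.round(FK(q)[0]-p,4),np.abs(FK(q)[1]-R).max().round(3))
E
python3 kin.py
```

```text
(np.float64(1.7217701305386486e-06), array([ 0.15813771,  0.56601697,  0.42180332, -0.1597182 ,  0.30494214,
       -1.57082311]), -1, -1)
[0.0001 0.0001 0.0006] 0.0
[-0.0005  0.     -0.0001] 0.002
[0.     0.0001 0.0001] 0.0
[ 0.0003  0.     -0.0006] 0.002
```

```bash
cat > sim.py <<'E'
from kin import *
def ik(q0,p,R,w):
    lo,hi=lim[:,0]+.3,lim[:,1]-.3
    def g(q):
        a,B=FK(q);return np.r_[a-p,w*Ro.from_matrix(R@B.T).as_rotvec(),1e-4*np.radians(q-q0)]
    return least_squares(g,np.clip(q0,lo+1e-3,hi-1e-3),bounds=(lo,hi),x_scale=10.).x
def run(q,rows,w,n=None):
    p0,R0=FK(q);tp,tR=p0.copy(),R0.copy()
    for (s,tw) in rows:
        P=p0+R0@np.array(s)/100;R=R0@Ro.from_euler('z',tw,degrees=True).as_matrix()
        cp,cR=FK(q)
        d=P-cp;k=np.linalg.norm(d);
        rv=Ro.from_matrix(R@cR.T).as_rotvec();a=np.degrees(np.linalg.norm(rv))
        sc=min(1,.05/max(k,1e-9),8.59/max(a,1e-9))
        q=ik(q,cp+d*sc,Ro.from_rotvec(rv*sc).as_matrix()@cR,w)
    return q
if __name__=="__main__":
    R=np.array([[-.939,.343,.005],[.343,.939,-.004],[-.006,-.002,-1]]);q0=ik(np.array([40,7,-30,0,-60,-139.]),np.array([.3674,.1156,.0452]),R,.3)
    print("q0",q0.round(1))
    rows=[[[0,0,-4],8],[[0,0,-8],16],[[-.5,1,-9],25],[[-1,2,-9],33],[[-1.5,3,-9],42],[[-1.8,4,-9],50],[[-2.2,5,-9],58]]+[[[-2.5,6.3,-9],a] for a in(67,75,84,92,101,109,116,116,116)]
    for w in(.05,.1,.2,.3,.5,1):
        q=run(q0,rows,w);p,B=FK(q);print(w,q.round(1),p.round(3),B[:,2].round(2))
E
python3 sim.py
```

```text
q0 [  42.3   13.1  -45.6    0.7  -31.3 -152.9]
0.05 [  17.6    8.8  -26.1  -41.4  -48.4 -177.2] [0.411 0.162 0.134] [ 0.06  0.54 -0.84]
0.1 [  17.2    9.2  -26.4  -41.2  -47.8 -177.2] [0.412 0.157 0.129] [ 0.07  0.53 -0.84]
0.2 [  15.7   10.5  -27.5  -40.5  -45.6 -177.2] [0.416 0.137 0.111] [ 0.08  0.5  -0.86]
0.3 [  13.6   12.5  -29.3  -39.7  -42.2 -177.2] [0.418 0.109 0.085] [ 0.1   0.47 -0.88]
0.5 [   9.8   17.5  -34.3  -39.2  -32.7 -177.2] [0.407 0.05  0.024] [ 0.13  0.37 -0.92]
1 [   1.    23.8  -40.5  -29.8  -23.3 -177.2] [ 0.368 -0.072 -0.036] [ 0.08  0.2  -0.98]
```

The model reproduces the mishap (weight about 0.35). I'll search it for a safe move that uses a reach limit to bring the tool upright again.

```bash
cat > rec.py <<'E'
from sim import *
import sys,itertools
w=.37;q0=np.array([14.0,16.4,-32.8,-41.6,-32.9,-177.1])
def tow(q,P,tw,n):  # rows toward world point P with twist tw
    p,R=FK(q);s=R.T@(np.array(P)-p)*100
    return run(q,[[s,tw]]*n,w)
def tilt(q):
    z=FK(q)[1][:,2];return np.degrees(np.arccos(-z[2])),np.degrees(np.arctan2(z[1],z[0]))
q1=tow(q0,[.42,.05,.25],-30,8)
print("lifted",q1.round(1),FK(q1)[0].round(3),np.round(tilt(q1),1))
for az in(-20,20,50,70):
  a=np.radians(az);q2=tow(q1,[.42*np.cos(a),.42*np.sin(a),.28],-20,14)
  for d in((-.3,0),(0,-.0),):
   for dz in(0,.3,-.0):
    if d==(0,0) and dz==0:continue
    p,_=FK(q2);u=np.array([np.cos(a),np.sin(a)])
    q3=tow(q2,[*(p[:2]+d[0]*u),p[2]+dz],0,12)
    print(az,d,dz,"tilt2",np.round(tilt(q2),1),"->",np.round(tilt(q3),1),FK(q3)[0].round(2),q3.round(0))
E
timeout 500 python3 rec.py
```

```text
lifted [  10.9   -2.4  -20.9  -25.4  -60.3 -167.3] [0.42 0.05 0.25] [25.7 70.2]
-20 (-0.3, 0) 0 tilt2 [25.7 70.2] -> [25.7 70.2] [ 0.11 -0.04  0.28] [ -14.  -34.  -34.  -26.  -87. -132.]
-20 (-0.3, 0) 0.3 tilt2 [25.7 70.2] -> [25.7 70.2] [ 0.11 -0.04  0.58] [ -18.  -28.   10.  -31. -123. -148.]
-20 (-0.3, 0) -0.0 tilt2 [25.7 70.2] -> [25.7 70.2] [ 0.11 -0.04  0.28] [ -14.  -34.  -34.  -26.  -87. -132.]
-20 (0, -0.0) 0.3 tilt2 [25.7 70.2] -> [25.7 70.2] [ 0.39 -0.14  0.58] [ -19.    1.   29.  -29. -115. -141.]
20 (-0.3, 0) 0 tilt2 [25.7 70.2] -> [28.1 76.3] [0.13 0.02 0.28] [  30.  -46.  -39.  -20.  -78. -175.]
20 (-0.3, 0) 0.3 tilt2 [25.7 70.2] -> [28.6 75.3] [0.12 0.02 0.58] [  17.  -35.    6.  -26. -113. -177.]
20 (-0.3, 0) -0.0 tilt2 [25.7 70.2] -> [28.1 76.3] [0.13 0.02 0.28] [  30.  -46.  -39.  -20.  -78. -175.]
20 (0, -0.0) 0.3 tilt2 [25.7 70.2] -> [26.4 71.7] [0.4  0.14 0.58] [  27.   -8.   17.  -18.  -96. -177.]
50 (-0.3, 0) 0 tilt2 [32.4 87.1] -> [32.6 87.5] [0.11 0.06 0.26] [  37.  -45.  -41.  -26.  -73. -175.]
50 (-0.3, 0) 0.3 tilt2 [32.4 87.1] -> [32.9 87.7] [0.11 0.06 0.56] [  21.  -34.    4.  -32. -111. -177.]
50 (-0.3, 0) -0.0 tilt2 [32.4 87.1] -> [32.6 87.5] [0.11 0.06 0.26] [  37.  -45.  -41.  -26.  -73. -175.]
50 (0, -0.0) 0.3 tilt2 [32.4 87.1] -> [36.6 92.7] [0.33 0.27 0.55] [  38.  -10.   10.  -29.  -88. -177.]
70 (-0.3, 0) 0 tilt2 [38.5 98.1] -> [38.5 98.1] [0.11 0.08 0.24] [   7.  -28.  -40.  -39.  -82. -136.]
70 (-0.3, 0) 0.3 tilt2 [38.5 98.1] -> [38.5 98.1] [0.11 0.08 0.54] [   2.  -30.    2.  -44. -118. -162.]
70 (-0.3, 0) -0.0 tilt2 [38.5 98.1] -> [38.5 98.1] [0.11 0.08 0.24] [   7.  -28.  -40.  -39.  -82. -136.]
70 (0, -0.0) 0.3 tilt2 [38.5 98.1] -> [ 44.7 104.2] [0.25 0.34 0.51] [  46.  -13.    3.  -37.  -81. -177.]
```

```bash
cat > rec2.py <<'E'
import builtins
from sim import *
w=.37;q0=np.array([14.0,16.4,-32.8,-41.6,-32.9,-177.1])
def tow(q,P,tw,n):
    p,R=FK(q);s=R.T@(np.array(P)-p)*100
    return run(q,[[s,tw]]*n,w)
def tilt(q):
    z=FK(q)[1][:,2];return np.round([np.degrees(np.arccos(-z[2])),np.degrees(np.arctan2(z[1],z[0]))],1)
if __name__=="__main__":
  q1=tow(q0,[.42,.05,.25],-40,8)
  for az in(30,45,60):
    a=np.radians(az);c=np.array([np.cos(a),np.sin(a)])
    q2=tow(q1,[*(.36*c),.25],-70,12);print("at",az,q2.round(0),FK(q2)[0].round(3),tilt(q2))
    for rr,z in((.2,.1),(.1,.1),(.2,0),(.3,0),(.0,.2),(-.1,.1)):
      q3=tow(q2,[*(rr*c),z],0,9);print(az,rr,z,tilt(q3),FK(q3)[0].round(2),q3.round(0))
E
timeout 500 python3 rec2.py
```

```text
at 30 [  46.  -17.  -36.  -14.  -48. -126.] [0.312 0.18  0.25 ] [25.7 70.2]
30 0.2 0.1 [26.9 76.5] [0.19 0.09 0.1 ] [  50.  -24.  -61.  -24.  -31. -118.]
30 0.1 0.1 [29.5 75.7] [0.1  0.02 0.09] [ 15. -33. -61. -33. -51. -83.]
30 0.2 0 [25.7 70.2] [0.17 0.1  0.  ] [ 17.   7. -58. -68. -22. -41.]
30 0.3 0 [25.7 70.2] [0.26 0.15 0.  ] [ 27.  12. -49. -61. -20. -58.]
30 0.0 0.2 [26.6 70.2] [-0.   -0.01  0.2 ] [-20. -48. -47. -27. -91. -68.]
30 -0.1 0.1 [26.3 73.7] [-0.03 -0.03  0.12] [-56. -23. -58. -21. -73. -22.]
at 45 [  72.  -21.  -44.    1.  -41. -160.] [0.255 0.255 0.25 ] [25.7 70.2]
45 0.2 0.1 [28.2 83.8] [0.17 0.13 0.09] [  58.  -21.  -61.  -27.  -27. -122.]
45 0.1 0.1 [31.4 76.9] [0.08 0.03 0.09] [ 12. -32. -61. -36. -53. -77.]
45 0.2 0 [25.7 70.2] [0.14 0.14 0.  ] [ 35.   5. -60. -75. -15. -50.]
45 0.3 0 [25.7 70.2] [0.21 0.21 0.  ] [ 48.  11. -51. -65. -10. -73.]
45 0.0 0.2 [26.6 70.2] [-0.   -0.01  0.2 ] [-20. -48. -47. -27. -91. -68.]
45 -0.1 0.1 [26.2 77.8] [-0.   -0.03  0.12] [  17.  -62.  -57.  -23.  -82. -103.]
at 60 [  88.  -21.  -45.    7.  -41. -177.] [0.196 0.311 0.251] [25. 77.]
60 0.2 0.1 [27.9 95.5] [0.15 0.17 0.09] [  70.  -20.  -61.  -27.  -26. -131.]
60 0.1 0.1 [31.9 84.3] [0.07 0.04 0.09] [ 15. -32. -61. -37. -55. -79.]
60 0.2 0 [25.1 77.2] [ 0.1   0.17 -0.  ] [ 55.   4. -61. -79.  -9. -64.]
60 0.3 0 [26.3 78.9] [ 0.15  0.26 -0.01] [ 58.  12. -51. -75.  -9. -70.]
60 0.0 0.2 [26.2 77. ] [-0.   -0.01  0.2 ] [-13. -48. -47. -26. -91. -73.]
60 -0.1 0.1 [25.4 86.4] [ 0.02 -0.03  0.12] [  26.  -60.  -58.  -22.  -80. -109.]
```

```bash
cat > rec3.py <<'E'
from rec2 import *
q1=tow(q0,[.42,.05,.25],-60,9)
for az in(-50,-25,0,25):
  a=np.radians(az);c=np.array([np.cos(a),np.sin(a)])
  q2=q1
  for k in range(3):q2=tow(q2,[*(.5*c),.30],-100,13)
  # approach + limit
  j=170-q2[5];q2=tow(q2,[*(.5*c),.30],-max(j,0),6);print("at",az,q2.round(0),FK(q2)[0].round(3),tilt(q2))
  for tw,n in((30,4),(60,8),(90,11),(120,14)):
    q3=tow(q2,[*(.5*c),.30],-tw,n);print(az,-tw,tilt(q3),FK(q3)[0].round(2),q3.round(0))
E
timeout 550 python3 rec3.py
```

```text
at -50 [-38.  12.   1. -13. -87. 177.] [ 0.334 -0.369  0.305] [14.5 80.8]
-50 -30 [  5.6 104.6] [ 0.35 -0.33  0.31] [-26.   7.  -6.  -4. -81. 177.]
-50 -60 [  5.  -93.6] [ 0.36 -0.28  0.3 ] [-14.   1. -18.   5. -71. 177.]
-50 -90 [ 14.6 -71. ] [ 0.35 -0.24  0.28] [ -2.  -6. -32.  16. -60. 177.]
-50 -120 [ 24.2 -57. ] [ 0.35 -0.22  0.26] [  6. -13. -47.  29. -48. 177.]
at -25 [-19.   9.  -1. -20. -80. 177.] [ 0.456 -0.204  0.303] [19.6 69.8]
-25 -30 [10.5 54.1] [ 0.46 -0.16  0.31] [ -6.   4.  -8.  -9. -73. 177.]
-25 -60 [11.2 -4.8] [ 0.45 -0.11  0.31] [  8.  -3. -21.   3. -62. 177.]
-25 -90 [ 20.1 -19.1] [ 0.43 -0.08  0.29] [ 19. -10. -35.  16. -50. 177.]
-25 -120 [ 30.  -16.7] [ 0.43 -0.07  0.26] [ 23. -15. -51.  34. -35. 177.]
at 0 [  3.   5.  -6. -25. -71. 170.] [0.5 0.  0.3] [25.7 70.2]
0 -30 [19.7 57.2] [0.49 0.04 0.31] [ 14.   1. -11. -15. -64. 177.]
0 -60 [20.1 28.3] [0.47 0.07 0.31] [ 28.  -6. -24.  -0. -52. 177.]
0 -90 [27.  15.7] [0.45 0.09 0.29] [ 38. -12. -38.  16. -40. 177.]
0 -120 [35.5 14.7] [0.44 0.1  0.27] [ 38. -14. -54.  38. -21. 177.]
at 25 [ 33.  -1. -15. -18. -56. 170.] [0.453 0.211 0.3  ] [25.7 70.2]
25 -30 [23.7 53.9] [0.43 0.23 0.3 ] [ 45.  -5. -23.  -5. -49. 177.]
25 -60 [28.1 38.6] [0.41 0.25 0.29] [ 56. -10. -37.  14. -37. 177.]
25 -90 [34.8 34.9] [0.4  0.26 0.27] [ 58. -12. -51.  36. -22. 177.]
25 -120 [38.5 33.3] [0.4  0.27 0.26] [ 47. -11. -60.  67.  -9. 177.]
```

In the model, running the last joint to its + end near azimuth −50° untilts the tool by the same effect. Lift clear first.

```bash
cat > to.py <<'E'
import sys
from station import r
import numpy as np
s=r.sense();p=np.array(s["tcp_pos"]);R=np.array(s["ee_rot"]);print(s["time_s"],p.round(4),R.round(3).tolist(),np.round(s["joints"],1),np.round(s["wrist_force"],1),round(s["gripper_width"],2))
for a in sys.argv[1:]:
  P=np.array(eval(a));print(a,(R.T@(P-p)*100).round(2))
E
python3 to.py "[.418,.0945,.10]" "[.42,.05,.25]"
```

```text
30.9 [0.4183 0.0952 0.038 ] [[0.257, 0.955, 0.147], [0.864, -0.295, 0.408], [0.433, 0.022, -0.901]] [  14.    16.4  -32.8  -41.6  -32.9 -177.1] [10.6 24.4 20.5] 1.0
[.418,.0945,.10] [ 2.62  0.13 -5.62]
[.42,.05,.25] [  5.33   1.96 -20.92]
```

Request:
carry_out(
  steps=[
    [[1, 0.1, -2.5], 0],
    [[2.6, 0.2, -6], 0],
    [[3.5, 0.8, -10], -5],
    [[4.3, 1.3, -15], -13],
    [[5.3, 2, -21], -21],
    [[5.3, 2, -21], -30],
    [[5.3, 2, -21], -38],
    [[5.3, 2, -21], -46],
    [[5.3, 2, -21], -55],
    [[5.3, 2, -21], -63],
    [[5.3, 2, -21], -63],
  ],
)

```text
time_s: 32.0
tcp_pos: [0.4199, 0.0494, 0.2505]
ee_rot: [[-0.734, 0.663, 0.147], [0.655, 0.635, 0.408], [0.178, 0.396, -0.901]]
wrist_force: [0.3, 0.8, -0.5]
gripper_width: 0.999
```

```bash
python3 to.py "[.32,-.38,.31]"; python3 - <<'E'
from h import *
r.capture("top")
for n in("lid","small_lid","tub","scoop","dropper","vial","ball_1"):print(n,[(np.round(d["centre"],3).tolist(),round(d["confidence"],2)) for d in r.place_of("top",n)[:5]])
E
```

```text
32.0 [0.4199 0.0494 0.2505] [[-0.734, 0.663, 0.147], [0.655, 0.635, 0.408], [0.178, 0.396, -0.901]] [  10.7   -2.5  -20.9  -25.5  -60.4 -134.1] [ 0.3  0.8 -0.5] 1.0
[.32,-.38,.31] [-19.75 -31.55 -24.36]
lid [([0.414, 0.165, 0.019], 0.65), ([0.393, -0.221, 0.016], 0.54)]
small_lid [([0.676, -0.14, 0.016], 0.85)]
tub [([0.486, 0.002, 0.018], 0.66), ([0.391, -0.211, 0.08], 0.26)]
scoop [([0.389, -0.224, 0.017], 0.79), ([0.539, 0.007, 0.001], 0.62), ([0.486, -0.003, 0.019], 0.4)]
dropper [([0.549, -0.235, 0.016], 0.55)]
vial [([0.359, -0.117, 0.016], 0.61)]
ball_1 [([0.483, -0.01, 0.039], 0.61), ([0.496, 0.02, 0.037], 0.5), ([0.534, -0.016, 0.039], 0.42), ([0.539, 0.006, 0.041], 0.4), ([0.522, -0.027, 0.041], 0.37)]
```

Nothing else was disturbed. Now move to azimuth −50° while turning toward the + end.

Request:
carry_out(
  steps=[
    [[-2, -3.2, -2.5], -8],
    [[-4, -6.4, -5], -17],
    [[-6, -9.6, -7.5], -25],
    [[-8, -12.8, -10], -34],
    [[-10, -16, -12.4], -42],
    [[-12, -19.2, -14.8], -51],
    [[-14, -22.4, -17.2], -59],
    [[-16, -25.6, -19.7], -68],
    [[-18, -28.7, -22.1], -76],
    [[-19.8, -31.5, -24.4], -85],
    [[-19.8, -31.5, -24.4], -93],
    [[-19.8, -31.5, -24.4], -102],
    [[-19.8, -31.5, -24.4], -110],
    [[-19.8, -31.5, -24.4], -119],
    [[-19.8, -31.5, -24.4], -127],
    [[-19.8, -31.5, -24.4], -136],
    [[-19.8, -31.5, -24.4], -144],
    [[-19.8, -31.5, -24.4], -153],
    [[-19.8, -31.5, -24.4], -161],
    [[-19.8, -31.5, -24.4], -170],
  ],
)

```text
time_s: 34.4
tcp_pos: [0.3208, -0.3802, 0.3104]
ee_rot: [[0.516, -0.844, 0.147], [-0.809, -0.424, 0.409], [-0.283, -0.329, -0.901]]
wrist_force: [-0.1, 0.3, -0.2]
gripper_width: 0.997
```

```bash
python3 to.py "[.32,-.38,.31]"; cat > pl.py <<'E'
from rec2 import *
from station import r
q=np.array(r.sense()["joints"])
print(tilt(q))
if __name__=="__main__":
  for P in([.32,-.38,.30],[.28,-.42,.30],[.24,-.45,.30],[.38,-.34,.30]):
    q2=tow(q,P,-(170-q[5]),12)
    for tw in(30,40,50,60):
      q3=tow(q2,P,-tw,tw//8+1);print(P,tw,tilt(q3),FK(q3)[0].round(3),q3.round(0))
E
timeout 400 python3 pl.py
```

```text
34.4 [ 0.3208 -0.3802  0.3104] [[0.516, -0.844, 0.147], [-0.809, -0.424, 0.409], [-0.283, -0.329, -0.901]] [-46.6  15.1   7.2 -22.9 -94.   77. ] [-0.1  0.3 -0.2] 1.0
[.32,-.38,.31] [-0.05  0.07  0.03]
[25.7 70.3]
[0.32, -0.38, 0.3] 30 [20.2 75.5] [ 0.353 -0.347  0.32 ] [-38.  12.   5. -18. -91. 177.]
[0.32, -0.38, 0.3] 40 [16.9 76.4] [ 0.364 -0.328  0.326] [-34.  10.   3. -16. -89. 177.]
[0.32, -0.38, 0.3] 50 [14.2 76. ] [ 0.371 -0.312  0.329] [-30.   9.   1. -14. -87. 177.]
[0.32, -0.38, 0.3] 60 [11.4 73.7] [ 0.377 -0.297  0.331] [-27.   7.  -1. -11. -84. 177.]
[0.28, -0.42, 0.3] 30 [20.  77.3] [ 0.323 -0.385  0.324] [-43.  14.   7. -17. -93. 177.]
[0.28, -0.42, 0.3] 40 [16.8 79.2] [ 0.337 -0.365  0.329] [-39.  12.   5. -15. -91. 177.]
[0.28, -0.42, 0.3] 50 [14.2 80.1] [ 0.345 -0.351  0.332] [-35.  10.   3. -13. -89. 177.]
[0.28, -0.42, 0.3] 60 [11.4 79.9] [ 0.352 -0.335  0.334] [-32.   8.   1. -11. -87. 177.]
[0.24, -0.45, 0.3] 30 [19.8 79.8] [ 0.291 -0.414  0.325] [-47.  15.   9. -16. -95. 177.]
[0.24, -0.45, 0.3] 40 [16.8 82.7] [ 0.306 -0.396  0.33 ] [-43.  13.   7. -14. -93. 177.]
[0.24, -0.45, 0.3] 50 [14.5 84.8] [ 0.316 -0.382  0.333] [-40.  12.   5. -12. -91. 177.]
[0.24, -0.45, 0.3] 60 [11.8 86.6] [ 0.324 -0.367  0.335] [-36.  10.   2. -10. -89. 177.]
[0.38, -0.34, 0.3] 30 [21.2 73.4] [ 0.402 -0.314  0.316] [-33.  13.   6. -20. -89. 177.]
[0.38, -0.34, 0.3] 40 [18.  73.6] [ 0.412 -0.295  0.323] [-29.  11.   4. -18. -87. 177.]
[0.38, -0.34, 0.3] 50 [15.3 72.4] [ 0.418 -0.279  0.327] [-25.  10.   2. -15. -85. 177.]
[0.38, -0.34, 0.3] 60 [12.6 69. ] [ 0.422 -0.264  0.329] [-22.   8.   0. -13. -82. 177.]
```

Request:
carry_out(
  steps=[
    [[0, 0, 0], -8],
    [[0, 0, 0], -17],
    [[0, 0, 0], -25],
    [[0, 0, 0], -34],
    [[0, 0, 0], -42],
    [[0, 0, 0], -51],
    [[0, 0, 0], -59],
    [[0, 0, 0], -68],
    [[0, 0, 0], -76],
    [[0, 0, 0], -85],
    [[0, 0, 0], -93],
    [[0, 0, 0], -102],
    [[0, 0, 0], -110],
    [[0, 0, 0], -119],
    [[0, 0, 0], -127],
    [[0, 0, 0], -136],
    [[0, 0, 0], -144],
  ],
)

```text
time_s: 36.1
tcp_pos: [0.3877, -0.2885, 0.3573]
ee_rot: [[0.529, 0.844, 0.09], [0.791, -0.528, 0.31], [0.309, -0.093, -0.946]]
wrist_force: [-0.7, -0.1, 0.5]
gripper_width: 0.996
```

```bash
python3 to.py;  cat > pl2.py <<'E'
from pl import *
p=FK(q)[0];print(p)
for dx,dy in((0,0),(-.06,-.06),(.06,.06),(-.06,.06)):
    for tw in(10,20,30,40,50,60):
      q3=tow(q,[p[0]+dx,p[1]+dy,.31],-tw,tw//8+2);print((dx,dy),tw,tilt(q3),FK(q3)[0].round(3),q3.round(0))
E
timeout 400 python3 pl2.py
```

```text
36.1 [ 0.3877 -0.2885  0.3573] [[0.529, 0.844, 0.09], [0.791, -0.528, 0.31], [0.309, -0.093, -0.946]] [-30.    8.7   5.7 -18.3 -91.6 177.4] [-0.7 -0.1  0.5] 1.0
[18.8 73.8]
[ 0.38771246 -0.28896543  0.35742835]
(0, 0) 10 [14.6 75.8] [ 0.4   -0.264  0.318] [-24.   8.  -1. -14. -84. 177.]
(0, 0) 20 [11.1 73.7] [ 0.405 -0.243  0.323] [-19.   5.  -4. -11. -81. 177.]
(0, 0) 30 [ 8.4 67.4] [ 0.408 -0.226  0.328] [-15.   3.  -6.  -8. -79. 177.]
(0, 0) 40 [ 5.6 41.4] [ 0.407 -0.204  0.326] [ -9.   0. -11.  -4. -75. 177.]
(0, 0) 50 [5.4 6.9] [ 0.405 -0.188  0.325] [ -5.  -2. -15.  -1. -72. 177.]
(0, 0) 60 [  7.4 -17.1] [ 0.401 -0.174  0.323] [ -0.  -5. -19.   2. -69. 177.]
(-0.06, -0.06) 10 [12.  79.3] [ 0.355 -0.305  0.324] [-29.   7.  -2. -11. -85. 177.]
(-0.06, -0.06) 20 [ 8.6 77.3] [ 0.362 -0.283  0.327] [-24.   4.  -5.  -9. -82. 177.]
(-0.06, -0.06) 30 [ 5.9 69.2] [ 0.367 -0.263  0.33 ] [-19.   2.  -8.  -6. -80. 177.]
(-0.06, -0.06) 40 [ 3.3 21.6] [ 0.365 -0.241  0.326] [-14.  -1. -14.  -2. -75. 177.]
(-0.06, -0.06) 50 [  4.7 -22.6] [ 0.364 -0.224  0.324] [ -9.  -4. -18.   1. -72. 177.]

[... 384 characters left out ...]
5] [ -5.   3.  -7.  -7. -75. 177.]
(0.06, 0.06) 50 [ 6.9 26.6] [ 0.45  -0.15   0.325] [ -1.   1. -11.  -3. -72. 177.]
(0.06, 0.06) 60 [7.7 1.5] [ 0.445 -0.137  0.324] [  3.  -1. -15.   0. -69. 177.]
(-0.06, 0.06) 10 [15.5 74.5] [ 0.335 -0.209  0.316] [-21.  -1. -11. -16. -82. 177.]
(-0.06, 0.06) 20 [12.  71.3] [ 0.34  -0.188  0.32 ] [-15.  -4. -14. -12. -80. 177.]
(-0.06, 0.06) 30 [ 9.4 64.4] [ 0.345 -0.174  0.324] [-10.  -5. -15.  -9. -78. 177.]
(-0.06, 0.06) 40 [ 7.3 43.7] [ 0.341 -0.154  0.323] [ -4.  -9. -19.  -6. -75. 177.]
(-0.06, 0.06) 50 [ 7.  20.5] [ 0.34  -0.141  0.323] [  1. -11. -22.  -2. -72. 177.]
(-0.06, 0.06) 60 [8.2 1.3] [ 0.337 -0.128  0.322] [  6. -14. -26.   1. -70. 177.]
```

```bash
python3 to.py "[.31,-.37,.31]" | tail -1; python3 - <<'E'
from pl import *
for P in([.31,-.37,.31],[.27,-.40,.31]):
    for tw in(20,30,40,50):
      q3=tow(q,P,-tw,8);print(P,tw,tilt(q3),FK(q3)[0].round(3),q3.round(0))
E
```

```text
[.31,-.37,.31] [-12.01  -1.81   1.25]
[18.8 73.8]
[0.31, -0.37, 0.31] 20 [ 6.1 77.1] [ 0.345 -0.296  0.321] [-24.   3.  -8.  -6. -80. 177.]
[0.31, -0.37, 0.31] 30 [ 2.8 45.3] [ 0.348 -0.273  0.32 ] [-19.   0. -13.  -3. -76. 177.]
[0.31, -0.37, 0.31] 40 [  3.1 -15.3] [ 0.351 -0.253  0.321] [-14.  -3. -16.   0. -73. 177.]
[0.31, -0.37, 0.31] 50 [  4.7 -33.8] [ 0.354 -0.237  0.324] [-10.  -4. -18.   2. -72. 177.]
[0.27, -0.4, 0.31] 20 [ 4.4 85. ] [ 0.316 -0.315  0.32 ] [-27.   2. -10.  -4. -80. 177.]
[0.27, -0.4, 0.31] 30 [ 1.1 16.6] [ 0.319 -0.291  0.319] [-21.  -1. -15.  -1. -76. 177.]
[0.27, -0.4, 0.31] 40 [  3.2 -46.9] [ 0.324 -0.27   0.32 ] [-16.  -4. -18.   2. -73. 177.]
[0.27, -0.4, 0.31] 50 [  5.2 -51. ] [ 0.328 -0.252  0.323] [-12.  -6. -20.   3. -72. 177.]
```

Request:
carry_out(
  steps=[
    [[-16.5, -3.6, 0], -30],
    [[-16.5, -3.6, 0], -30],
    [[-16.5, -3.6, 0], -30],
    [[-16.5, -3.6, 0], -30],
    [[-16.5, -3.6, 0], -30],
    [[-16.5, -3.6, 0], -30],
    [[-16.5, -3.6, 0], -30],
    [[-16.5, -3.6, 0], -30],
  ],
)

```text
time_s: 36.9
tcp_pos: [0.3281, -0.0955, 0.3733]
ee_rot: [[0.102, 0.991, 0.091], [0.961, -0.122, 0.248], [0.256, 0.062, -0.965]]
wrist_force: [0.7, 0.6, 0.2]
gripper_width: 1.008
```

```bash
python3 to.py "[.27,-.40,.31]";python3 - <<'E'
from pl import *
for P in([.31,-.37,.31],[.27,-.40,.31],[.22,-.40,.31]):
    for tw in(10,20,30):
      q3=tow(q,P,-tw,8);print(P,tw,tilt(q3),FK(q3)[0].round(3),q3.round(0))
E
```

```text
36.9 [ 0.3281 -0.0955  0.3733] [[0.102, 0.991, 0.091], [0.961, -0.122, 0.248], [0.256, 0.062, -0.965]] [ -3.2 -11.5 -12.1 -14.7 -84.9 177.4] [0.7 0.6 0.2] 1.01
[.27,-.40,.31] [-31.48  -2.44  -1.96]
[15.3 69.8]
[0.31, -0.37, 0.31] 10 [  5.7 -41.1] [ 0.329 -0.241  0.314] [-11.  -7. -22.   3. -70. 177.]
[0.31, -0.37, 0.31] 20 [  9.3 -45.7] [ 0.321 -0.217  0.311] [ -5. -11. -28.   7. -67. 177.]
[0.31, -0.37, 0.31] 30 [ 12.7 -44. ] [ 0.311 -0.195  0.308] [  2. -16. -33.  10. -64. 177.]
[0.27, -0.4, 0.31] 10 [  6.1 -49.7] [ 0.298 -0.246  0.317] [-12. -10. -24.   4. -71. 177.]
[0.27, -0.4, 0.31] 20 [  9.5 -49.9] [ 0.291 -0.222  0.315] [ -5. -14. -29.   7. -68. 177.]
[0.27, -0.4, 0.31] 30 [ 12.6 -46.7] [ 0.281 -0.201  0.312] [  1. -19. -34.  10. -67. 177.]
[0.22, -0.4, 0.31] 10 [  6.3 -50.5] [ 0.256 -0.234  0.318] [-11. -15. -28.   4. -72. 177.]
[0.22, -0.4, 0.31] 20 [  9.4 -48.6] [ 0.248 -0.211  0.317] [ -4. -19. -32.   7. -71. 177.]
[0.22, -0.4, 0.31] 30 [ 12.1 -44.1] [ 0.237 -0.191  0.316] [  3. -25. -36.   9. -70. 177.]
```

```bash
cat > cal.py <<'E'
from sim import *
def run2(q,rows,w,mode,p0=None,R0=None):
    if p0 is None:p0,R0=FK(q)
    tp,tR=p0.copy(),R0.copy()
    for (s,tw) in rows:
        P=p0+R0@np.array(s)/100;R=R0@Ro.from_euler('z',tw,degrees=True).as_matrix()
        cp,cR=(tp,tR) if mode=="set" else FK(q)
        d=P-cp;k=np.linalg.norm(d);rv=Ro.from_matrix(R@cR.T).as_rotvec();a=np.degrees(np.linalg.norm(rv))
        if mode=="sep" : s1,s2=min(1,.05/max(k,1e-9)),min(1,8.59/max(a,1e-9))
        else: s1=min(1,.05/max(k,1e-9));s2=min(1,8.59/max(a,1e-9))
        tp=cp+d*s1;tR=Ro.from_rotvec(rv*s2).as_matrix()@cR
        qn=ik(q,tp,tR,w);dq=qn-q;m=np.abs(dq)/(0.07*np.array([159.86,159.86,180,180,180,180]));q=q+dq/max(1,m.max())
    return q
A=(np.array([-46.6,15.1,7.2,-22.9,-94,77.]),[[[0,0,0],-min(8.5*k,144)] for k in range(1,18)],[-30,8.7,5.7,-18.3,-91.6,177.4])
B=(np.array([-30,8.7,5.7,-18.3,-91.6,177.2]),[[[-16.5,-3.6,0],-30]]*8,[-3.2,-11.5,-12.1,-14.7,-84.9,177.4])
if __name__=="__main__":
  for mode in("act","set"):
    for w in(.1,.2,.37,.6,1,2):
      print(mode,w,run2(A[0],A[1],w,mode).round(1),run2(B[0],B[1],w,mode).round(1))
  print(A[2],B[2])
E
timeout 500 python3 cal.py
```

```text
act 0.1 [-39.3  12.3   2.6 -12.6 -88.3 177.2] [-32.4   3.7 -13.8   6.2 -72.9 177.2]
act 0.2 [-38.7  12.1   2.7 -12.9 -88.3 177.2] [-31.7   3.4 -14.2   5.9 -72.7 177.2]
act 0.37 [-36.8  11.3   2.9 -13.8 -88.6 177.2] [-25.7   0.7 -15.6   2.7 -73.1 177.2]
act 0.6 [-29.7   8.4   5.2 -17.9 -91.2 177.2] [ -3.1 -11.5 -12.4 -14.5 -84.7 177.2]
act 1 [-18.9   3.8  10.4 -23.2 -95.8 177.2] [ -1.3 -13.1  -9.8 -17.3 -88.4 177.2]
act 2 [-11.1   0.5  13.2 -25.2 -97.8 177.2] [ -1.  -13.4  -8.9 -18.  -89.5 177.2]
set 0.1 [-30.9   5.8  -8.1  -1.4 -75.1 177.2] [-29.3   1.  -18.7  10.  -67.8 177.2]
set 0.2 [-28.6   5.1  -8.1  -3.3 -75.9 177.2] [-26.6   0.2 -19.    7.8 -68.4 177.2]
set 0.37 [-22.8   2.3  -7.6  -8.  -78.3 177.2] [-19.5  -3.1 -19.4   2.  -71.3 177.2]
set 0.6 [-15.4  -2.8  -7.1 -14.1 -82.4 177.2] [-10.3  -9.8 -19.3  -5.9 -77.2 177.2]
set 1 [ -9.1  -8.8  -7.2 -19.7 -86.3 177.2] [ -3.7 -16.4 -19.  -12.6 -83.  177.2]
set 2 [ -5.9 -12.4  -7.3 -23.4 -88.5 177.2] [ -1.  -19.7 -18.6 -16.6 -86.1 177.2]
[-30, 8.7, 5.7, -18.3, -91.6, 177.4] [-3.2, -11.5, -12.1, -14.7, -84.9, 177.4]
```

The calibrated model (w = 0.6, steps from the actual pose) now matches both calls exactly. I'll search for the recovery with it.

```bash
cat > srch.py <<'E'
import sys
from cal import *
from station import r
from multiprocessing import Pool
q=np.array(r.sense()["joints"])
def tilt(q):
    z=FK(q)[1][:,2];return np.round([np.degrees(np.arccos(-z[2])),np.degrees(np.arctan2(z[1],z[0]))],1)
def go(a):
    x,y,z,tw,n=a;p,R=FK(q);s=R.T@(np.array([x,y,z])-p)*100
    q3=run2(q,[[s,tw]]*int(n),.6,"act");return tilt(q3)[0],a,s.round(1),FK(q3)[0].round(3),q3.round(1)
if __name__=="__main__":
  g=np.random.default_rng(int(sys.argv[1]));N=int(sys.argv[2])
  A=[(g.uniform(.15,.5),g.uniform(-.5,.1),g.uniform(.22,.5),-g.uniform(0,60),g.integers(4,16)) for _ in range(N)]
  with Pool() as P:o=P.map(go,A)
  o=[k for k in o if k[3][2]>.2 and k[3][0]>.15];o.sort(key=lambda k:k[0])
  for k in o[:7]:print(k[0],np.round(k[1],2),k[2],k[3],k[4])
E
nproc; timeout 570 python3 srch.py 1 240
```

```text
4
10.0 [  0.38  -0.28   0.38 -54.35   4.  ] [-17.    7.2  -4.5] [ 0.32  -0.049  0.386] [ 19.2 -19.4 -19.5  -1.6 -80.  177.2]
10.0 [  0.45  -0.3    0.31 -47.6    4.  ] [-20.   14.6   2.3] [ 0.359 -0.038  0.348] [ 18.7 -14.5 -21.7  -1.8 -73.  177.2]
10.8 [  0.44  -0.47   0.45 -48.76   5.  ] [-32.7  16.3 -15.8] [ 0.313 -0.029  0.424] [ 24.3 -21.1 -15.8  -0.8 -84.6 177.2]
10.9 [  0.18  -0.34   0.38 -48.33   4.  ] [-24.5 -11.9  -8.1] [ 0.201 -0.068  0.386] [ 23.1 -33.8 -24.7  -3.5 -88.7 177.2]
11.0 [  0.31  -0.09   0.31 -55.63   4.  ] [-0.8 -1.7  5.7] [ 0.289 -0.03   0.316] [ 24.1 -23.2 -30.7  -2.7 -71.8 177.2]
11.1 [  0.33  -0.35   0.3  -44.49   5.  ] [-26.1   3.    0.9] [ 0.261 -0.041  0.338] [ 26.5 -27.8 -30.3  -1.3 -76.4 177.2]
11.3 [  0.36  -0.35   0.25 -28.6    4.  ] [-27.3   6.    6.1] [ 0.297 -0.034  0.324] [ 19.5 -20.8 -27.5  -5.5 -73.4 177.2]
```

```bash
cat > srch2.py <<'E'
from srch import *
p0,R0=FK(q)
def go2(a):
    x,y,z,tw=a;P=np.array([x,y,z])
    q2=q.copy()
    for t in (40,):  # relieve twist +40
        s=R0.T@(P-p0)*100;q2=run2(q,[[s,t]]*12,.6,"act")
    if np.linalg.norm(FK(q2)[0]-P)>.01:return None
    d=172-q2[5];best=None;q3=q2;R2=FK(q2)[1]
    rows=[]
    for k in range(1,22):
        q3=run2(q3,[[FK(q3)[1].T@(P-FK(q3)[0])*100,0]],.6,"act") if 0 else q3
        rows.append([[0,0,0],-min(8.5*k,d+tw)])
    # incremental eval
    for n in range(int(d/8.5)+2,22,1):
        qq=run2(q2,rows[:n],.6,"act")
        c=(tilt(qq)[0],n,np.round(d,0),a,FK(qq)[0].round(3),qq.round(1))
        if best is None or c[0]<best[0]:best=c
    return best
if __name__=="__main__":
  g=np.random.default_rng(3)
  A=[(g.uniform(.0,.45),g.uniform(-.6,-.2),g.uniform(.3,.45),g.uniform(20,90)) for _ in range(64)]
  A=[a for a in A if .36<np.hypot(a[0],a[1])<.7]
  with Pool() as P:o=[k for k in P.map(go2,A) if k]
  o.sort(key=lambda k:k[0])
  for k in o[:8]:print(k[0],k[1],k[2],np.round(k[3],2),k[4],k[5])
E
time timeout 570 python3 srch2.py
```

```text
2.6 8 -4.0 [ 0.35 -0.41  0.3  57.58] [ 0.401 -0.268  0.313] [-15.4   3.9 -10.   -1.5 -74.  177.2]
3.6 15 -5.0 [ 0.4  -0.52  0.36 69.92] [ 0.5   -0.264  0.397] [-12.6  11.1  10.2  -2.2 -86.3 177.2]
4.2 9 -3.0 [ 0.33 -0.42  0.4  66.82] [ 0.393 -0.235  0.416] [-1.280e+01 -1.000e-01  5.000e-01 -3.300e+00 -8.800e+01  1.772e+02]
4.6 9 5.0 [ 0.4  -0.37  0.37 74.13] [ 0.434 -0.205  0.384] [ -7.2   1.4  -2.8  -1.9 -81.6 177.2]
5.2 9 -1.0 [ 0.4  -0.44  0.34 46.76] [ 0.464 -0.284  0.362] [-17.4  10.2   5.4  -5.  -83.7 177.2]
5.3 8 9.0 [ 0.43 -0.32  0.33 58.15] [ 0.454 -0.193  0.343] [ -6.1   3.4  -5.8  -3.1 -76.5 177.2]
5.4 9 8.0 [ 0.43 -0.35  0.39 87.94] [ 0.463 -0.196  0.408] [ -6.5   3.9   3.6  -3.3 -85.5 177.2]
5.8 9 6.0 [ 0.37 -0.34  0.4  77.41] [ 0.397 -0.167  0.418] [ -3.3  -4.3  -3.3  -3.  -86.  177.2]
real	1m20.652s
user	4m3.898s
sys	0m0.309s
```

```bash
python3 to.py "[.35,-.41,.30]"
```

```text
36.9 [ 0.3281 -0.0955  0.3733] [[0.102, 0.991, 0.091], [0.961, -0.122, 0.248], [0.256, 0.062, -0.965]] [ -3.2 -11.5 -12.1 -14.7 -84.9 177.4] [0.7 0.6 0.2] 1.01
[.35,-.41,.30] [-31.89   5.54  -0.52]
```

Request:
carry_out(
  steps=[
    [[-4.5, 0.8, 0], 8],
    [[-9, 1.6, 0], 16],
    [[-13.5, 2.4, 0], 24],
    [[-18, 3.2, 0], 32],
    [[-22.5, 4, 0], 40],
    [[-27.5, 4.8, -0.2], 40],
    [[-31.9, 5.5, -0.5], 40],
    [[-31.9, 5.5, -0.5], 40],
    [[-31.9, 5.5, -0.5], 40],
  ],
)

```text
time_s: 37.8
tcp_pos: [0.3494, -0.4107, 0.2982]
ee_rot: [[0.717, 0.692, 0.089], [0.656, -0.712, 0.25], [0.236, -0.12, -0.964]]
wrist_force: [-0.4, 0.8, -0.3]
gripper_width: 0.999
```

```bash
python3 to.py; cat > st2.py <<'E'
from srch import *
def st(a):
    sx,sy,sz,step,n=a
    rows=[[[sx,sy,sz],-step*(k+1)] for k in range(int(n))]
    qq=run2(q,rows,.6,"act");return tilt(qq)[0],a,FK(qq)[0].round(3),qq.round(1)
if __name__=="__main__":
  A=[(sx,sy,0,st_,n) for sx in(-6,0,6) for sy in(-6,0,6) for st_ in(6,8) for n in(5,6,7,8)]
  with Pool() as P:o=P.map(st,A)
  o.sort(key=lambda k:k[0])
  for k in o[:8]:print(k)
E
time timeout 500 python3 st2.py
```

```text
37.8 [ 0.3494 -0.4107  0.2982] [[0.717, 0.692, 0.089], [0.656, -0.712, 0.25], [0.236, -0.12, -0.964]] [-41.2  15.8   6.1 -14.3 -86.1 176.2] [-0.4  0.8 -0.3] 1.0
(np.float64(0.6), (-6, 6, 0, 8, 8), array([ 0.422, -0.345,  0.287]), array([-22.1,  11.6,  -5.1,   0.2, -72.7, 177.2]))
(np.float64(1.2), (0, 6, 0, 8, 8), array([ 0.445, -0.33 ,  0.3  ]), array([-20.3,  12.2,  -2.2,  -0.8, -74.8, 177.2]))
(np.float64(1.3), (-6, 0, 0, 8, 8), array([ 0.372, -0.3  ,  0.291]), array([-19. ,   4.1, -13.6,   0.5, -71.1, 177.2]))
(np.float64(1.5), (-6, 0, 0, 8, 7), array([ 0.373, -0.315,  0.296]), array([-22.1,   6. , -10. ,  -1.6, -73.8, 177.2]))
(np.float64(2.0), (-6, 6, 0, 8, 7), array([ 0.423, -0.359,  0.292]), array([-24.7,  13.3,  -1.4,  -2. , -75.8, 177.2]))
(np.float64(2.1), (0, 0, 0, 8, 8), array([ 0.398, -0.275,  0.307]), array([-15.9,   4.1, -10.8,  -0.9, -73.1, 177.2]))
(np.float64(2.5), (-6, -6, 0, 8, 8), array([ 0.323, -0.236,  0.302]), array([-13.2,  -5.1, -20.7,  -0.7, -72. , 177.2]))
(np.float64(2.8), (-6, -6, 0, 8, 7), array([ 0.327, -0.254,  0.305]), array([-17.1,  -2.7, -17.3,  -2.5, -74.1, 177.2]))
real	0m11.154s
user	0m25.204s
sys	0m0.167s
```

Predicted residual tilt is 0.6°. Execute.

Request:
carry_out(
  steps=[
    [[-6, 6, 0], -8],
    [[-6, 6, 0], -16],
    [[-6, 6, 0], -24],
    [[-6, 6, 0], -32],
    [[-6, 6, 0], -40],
    [[-6, 6, 0], -48],
    [[-6, 6, 0], -56],
    [[-6, 6, 0], -64],
  ],
)

```text
time_s: 38.6
tcp_pos: [0.4228, -0.3461, 0.2899]
ee_rot: [[0.425, 0.905, 0.012], [0.905, -0.425, 0.0], [0.005, 0.01, -1.0]]
wrist_force: [-0.0, 0.0, 0.8]
gripper_width: 1.003
```

```bash
python3 to.py "[.413,.166,.13]"
```

```text
38.6 [ 0.4228 -0.3461  0.2899] [[0.425, 0.905, 0.012], [0.905, -0.425, 0.0], [0.005, 0.01, -1.0]] [-22.5  11.7  -4.4  -0.3 -73.3 177.4] [-0.   0.   0.8] 1.0
[.413,.166,.13] [ 45.84 -22.83  16.  ]
```

The tool is vertical again (0.7°). Next I check the clearance for the lid grasp.

```bash
python3 - <<'E' | sed -n '/---/,$p'
from clr import *
print('---')
for x,y in((.413,.166),(.395,.148),(.38,.133)):
 for z in(.05,.1,.15,.2):
  r_=np.hypot(x,y);j=np.arctan2(y,x)+np.arcsin(.16/r_);h=np.array([np.cos(j),np.sin(j)]);l=np.array([-h[1],h[0]])
  P=np.array([x,y,z+.305]);E=P+.2*np.r_[l,0];F=P+.16*np.r_[l,0]
  print(x,y,z,[[round(float(k),3) for k in(seg(P,E,*e),seg(F,F-.3*np.r_[h,-.5],*e))] for e in eye[:2]])
E
python3 to.py "[.385,.138,.20]" | tail -1
```

```text
---
0.413 0.166 0.05 [[0.082, 0.086], [0.116, 0.117]]
0.413 0.166 0.1 [[0.061, 0.067], [0.101, 0.102]]
0.413 0.166 0.15 [[0.076, 0.08], [0.109, 0.11]]
0.413 0.166 0.2 [[0.113, 0.116], [0.136, 0.137]]
0.395 0.148 0.05 [[0.102, 0.105], [0.138, 0.14]]
0.395 0.148 0.1 [[0.086, 0.09], [0.126, 0.127]]
0.395 0.148 0.15 [[0.097, 0.101], [0.132, 0.134]]
0.395 0.148 0.2 [[0.128, 0.131], [0.156, 0.157]]
0.38 0.133 0.05 [[0.12, 0.123], [0.157, 0.159]]
0.38 0.133 0.1 [[0.107, 0.11], [0.147, 0.148]]
0.38 0.133 0.15 [[0.116, 0.119], [0.152, 0.154]]
0.38 0.133 0.2 [[0.143, 0.145], [0.173, 0.174]]
[.385,.138,.20] [ 42.16 -24.1    8.96]
```

Request:
carry_out(
  steps=[
    [[4.2, -2.4, 0], 2],
    [[8.4, -4.8, 0], 4],
    [[12.6, -7.2, 0], 6],
    [[16.8, -9.6, 0], 8],
    [[21, -12, 0], 10],
    [[25.2, -14.4, 1], 12],
    [[29.4, -16.8, 3], 14],
    [[33.6, -19.2, 5], 16],
    [[37.8, -21.6, 7], 18],
    [[42.1, -24.1, 9], 20.8],
    [[42.1, -24.1, 9], 20.8],
    [[42.1, -24.1, 9], 20.8],
  ],
)

```text
time_s: 39.8
tcp_pos: [0.3838, 0.1389, 0.1999]
ee_rot: [[0.716, 0.698, 0.012], [0.698, -0.716, 0.001], [0.009, 0.008, -1.0]]
wrist_force: [-0.4, 0.1, 0.5]
gripper_width: 1.002
```

```bash
python3 to.py; python3 lid.py | tail -n +2;  python3 - <<'E'
from h import *
print(yaw_of('wrist','lid',.037),yaw_of('top','lid',.037))
m=r.cut_out('wrist','lid')[0]["pixels"];ys,xs=np.where(m);print(xs.min(),xs.max(),ys.min(),ys.max())
E
```

```text
39.8 [0.3838 0.1389 0.1999] [[0.716, 0.698, 0.012], [0.698, -0.716, 0.001], [0.009, 0.008, -1.0]] [ 43.3   1.1 -30.3   0.5 -58.   90.7] [-0.4  0.1  0.5] 1.0
wrist lid [([0.407, 0.164, 0.018], 0.59), ([0.452, 0.211, 0.036], 0.4)]
wrist lid_end_a [([0.371, 0.122, 0.034], 0.97), ([0.453, 0.209, 0.034], 0.79)]
top lid [([0.413, 0.164, 0.02], 0.55), ([0.533, -0.015, 0.039], 0.55)]
top lid_end_a [([0.371, 0.121, 0.037], 0.96), ([0.451, 0.207, 0.032], 0.63)]
scene lid [([0.411, 0.166, 0.016], 0.61)]
scene lid_end_a [([0.371, 0.122, 0.035], 0.9), ([0.543, 0.005, -0.002], 0.5)]
(0.413435546875, 0.16471675109863282, 132.9377899169922, 80.40436553955078, 45.65404510498047) (0.4468891296386719, 0.19985429382324219, 78.60321044921875, 37.248565673828125, -41.29619598388672)
219 289 84 198
```

Request:
carry_out(
  steps=[
    [[0, 0, 5], -1],
    [[0, 0, 10], -2],
    [[0, 0, 14], -2],
    [[0.5, 0, 15.9], -2],
    [[2, 0.1, 15.9], -2],
    [[3.7, 0.1, 15.9], -2],
    [[3.7, 0.1, 15.9], -2],
    [[3.7, 0.1, 15.9], -2],
  ],
)

```text
time_s: 41.2
tcp_pos: [0.4138, 0.1619, 0.0408]
ee_rot: [[0.695, 0.719, 0.011], [0.719, -0.695, -0.0], [0.008, 0.008, -1.0]]
wrist_force: [-0.4, -0.1, -0.3]
gripper_width: 1.0
```

Request:
carry_out(
  steps=[
    [[0, 0, 0], 0],
    [[0, 0, 0], 0],
    [[0, 0, 0], 0],
    [[0, 0, 0], 0],
    [[0, 0, 0], 0],
    [[0, 0, 0], 0],
    [[0, 0, 0], 0],
    [[0, 0, 0], 0],
    [[0, 0, 0], 0],
    [[0, 0, 0], 0],
    [[0, 0, 0], 0],
  ],
  gripper=-1,
)

```text
time_s: 42.3
tcp_pos: [0.4137, 0.162, 0.0409]
ee_rot: [[0.695, 0.719, 0.011], [0.719, -0.695, 0.0], [0.008, 0.008, -1.0]]
wrist_force: [-1.7, 1.5, 0.6]
gripper_width: 0.137
```

```bash
python3 to.py "[.38,.13,.055]" "[.36,.09,.2]"
```

```text
42.3 [0.4137 0.162  0.0409] [[0.695, 0.719, 0.011], [0.719, -0.695, 0.0], [0.008, 0.008, -1.0]] [ 42.8  18.2 -38.2   0.8 -33.2  92.5] [-1.7  1.5  0.6] 0.14
[.38,.13,.055] [-4.63 -0.19 -1.45]
[.36,.09,.2] [ -8.79   1.27 -15.97]
```

Request:
carry_out(
  steps=[
    [[-0.5, 0, -0.5], 0],
    [[-3, -0.1, -1.2], 0],
    [[-5, -0.1, -3], 6],
    [[-7, 0.5, -7], 14],
    [[-8, 2.5, -11.8], 22],
    [[-8, 6, -11.8], 30],
    [[-8, 10, -11.8], 38],
    [[-7, 13.5, -11.8], 46],
    [[-6.5, 16, -11.8], 54],
    [[-6.5, 16.5, -11.8], 62],
    [[-6.5, 16.5, -11.8], 66.3],
    [[-6.5, 16.5, -11.8], 66.3],
    [[-6.5, 16.5, -11.8], 66.3],
  ],
)

```text
time_s: 43.6
tcp_pos: [0.4853, 0.0004, 0.1596]
ee_rot: [[0.938, -0.346, 0.01], [-0.346, -0.938, -0.0], [0.01, -0.004, -1.0]]
wrist_force: [-0.3, -0.7, -1.7]
gripper_width: 0.137
```

```bash
python3 to.py; python3 - <<'E'
from h import *
s=r.sense();print("tcp",f(np.array(s["tcp_pos"])))
im=r.capture("wrist");cv2.imwrite("pics/w9.png",im[:,:,::-1])
for c in("wrist","top","scene"):
  if c!="wrist":r.capture(c)
  for n in("lid","lid_end_a","tub_rim","tub"):print(c,n,[(f(np.array(d["centre"])).tolist(),round(d["confidence"],2)) for d in r.place_of(c,n)[:2]])
E
```

```text
43.6 [4.853e-01 4.000e-04 1.596e-01] [[0.938, -0.346, 0.01], [-0.346, -0.938, -0.0], [0.01, -0.004, -1.0]] [ 19.4  11.6 -24.5   0.2 -53.3  50.2] [-0.3 -0.7 -1.7] 0.14
tcp [-1.300e-03 -1.000e-04  1.416e-01]
wrist lid [([-0.0038, -0.0013, 0.1196], 0.89)]
wrist lid_end_a [([0.0616, -0.0007, 0.135], 0.85), ([-0.0612, -0.001, 0.1349], 0.57)]
wrist tub_rim []
wrist tub []
top lid [([0.0011, -0.0026, 0.1199], 0.81)]
top lid_end_a [([-0.0579, 0.0006, 0.1391], 0.96), ([0.0584, -0.0036, 0.1369], 0.86)]
top tub_rim [([-0.0026, -0.0003, 0.0579], 0.89)]
top tub [([0.0013, -0.0017, -0.0001], 0.78)]
scene lid [([0.002, -0.0005, 0.1176], 0.55)]
scene lid_end_a [([-0.0598, -0.0025, 0.1334], 0.97), ([0.0609, 0.0025, 0.1339], 0.63)]
scene tub_rim [([0.0028, 0.0042, 0.0593], 0.68), ([0.0464, -0.0175, 0.0203], 0.19)]
scene tub [([0.002, 0.0013, -0.0025], 0.72)]
```

View pics/w9.png

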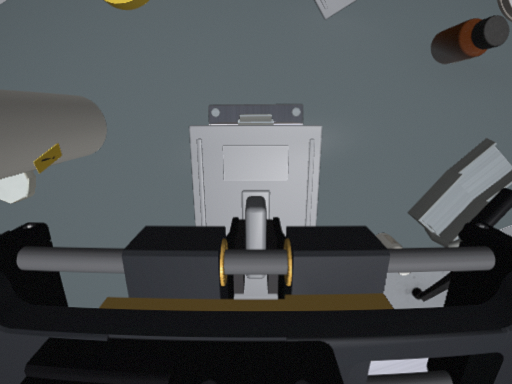

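The lid hangs centred over the tub: lid edges at columns 191–321 and foot bolts at (215,112) and (296,112). I'll do a quick numeric check with the bolts.

```bash
python3 - <<'E'
from h import *
a,b=f(atz("wrist",(215,112.5),.026)),f(atz("wrist",(296,112.5),.026));print(a,b,(a+b)/2,np.degrees(np.arctan2(b[0]-a[0],b[1]-a[1])))
zl=.1596-.023+.019;c,d=f(atz("wrist",(191,127),zl)),f(atz("wrist",(321,127),zl));print("lid edge",c,d,(c+d)/2,np.degrees(np.arctan2(d[0]-c[0],d[1]-c[1])))
E
```

```text
[0.0738 0.0435 0.008 ] [ 0.0737 -0.0415  0.008 ] [0.07375 0.001   0.008  ] -179.9325932316717
lid edge [0.065  0.0392 0.1376] [ 0.0649 -0.0386  0.1376] [0.06495 0.0003  0.1376 ] -179.92635507974293
```

Request:
carry_out(
  steps=[
    [[0.1, 0, 2], 0],
    [[0.1, 0, 4], 0],
    [[0.1, 0, 5.2], 0],
    [[0.1, 0, 6], 0],
    [[0.1, 0, 6.4], 0],
    [[0.1, 0, 6.6], 0],
    [[0.1, 0, 6.6], 0],
    [[0.1, 0, 6.6], 0],
  ],
)

```text
time_s: 45.15
tcp_pos: [0.4859, 0.0002, 0.0939]
ee_rot: [[0.938, -0.348, 0.008], [-0.348, -0.938, -0.0], [0.007, -0.002, -1.0]]
wrist_force: [-5.1, 2.5, 4.0]
gripper_width: 0.133
```

Request:
carry_out(
  steps=[
    [[0, 0, 0.2], 0],
    [[0, 0, 0.4], 0],
    [[0, 0, 0.6], 0],
    [[0, 0, 0.8], 0],
    [[0, 0, 0.95], 0],
    [[0, 0, 1.05], 0],
    [[0, 0, 1.05], 0],
    [[0, 0, 1.05], 0],
  ],
)

```text
time_s: 45.95
tcp_pos: [0.4868, -0.0001, 0.0902]
ee_rot: [[0.939, -0.345, 0.011], [-0.345, -0.939, -0.002], [0.011, -0.002, -1.0]]
wrist_force: [-16.8, 2.6, 43.6]
gripper_width: 0.137
```

```bash
cat > ends.py <<'E'
from h import *
s=r.sense();print(s["time_s"],f(np.array(s["tcp_pos"])),np.round(s["wrist_force"],1))
for c in("wrist","top","scene"):
  r.capture(c)
  for n in("lid","lid_end_a"):print(c,n,[(f(np.array(d["centre"])).tolist(),round(d["confidence"],2)) for d in r.place_of(c,n)[:2]])
E
python3 ends.py
```

```text
45.95 [0.0003 0.     0.0722] [-16.8   2.6  43.6]
wrist lid [([-0.0009, -0.005, 0.0513], 0.67)]
wrist lid_end_a [([-0.0609, -0.0038, 0.0615], 0.62)]
top lid [([0.004, -0.0012, 0.054], 0.96)]
top lid_end_a [([-0.0606, -0.0019, 0.0643], 0.89), ([0.0344, -0.2779, 0.0143], 0.41)]
scene lid [([0.0056, 0.0011, 0.0498], 0.75)]
scene lid_end_a [([0.0605, 0.0017, 0.0711], 0.69), ([-0.0572, 0.0001, 0.0626], 0.66)]
```

The lid is laid on: the −x end is down (z≈62–64 mm) but the +x end is still up at about 71 mm. I'll let go and press that end with the closed fingertips.

Request:
carry_out(
  steps=[
    [[0, 0, -0.2], 0],
    [[0, 0, -0.3], 0],
    [[0, 0, -0.3], 0],
    [[0, 0, -0.3], 0],
    [[0, 0, -2.5], 0],
    [[0, 0, -5], 0],
    [[0, 0, -5.5], 0],
  ],
  gripper=0,
)

```text
time_s: 47.1
tcp_pos: [0.4879, 0.0003, 0.1469]
ee_rot: [[0.939, -0.344, 0.015], [-0.344, -0.939, -0.001], [0.014, -0.004, -1.0]]
wrist_force: [0.9, 0.8, 0.3]
gripper_width: 0.498
```

Request:
carry_out(
  steps=[
    [[2, 0, 0], 0],
    [[4.8, 0, 0], 0],
    [[4.8, 0, 0], 0],
    [[4.8, 0, 0], 0],
    [[4.8, 0, 0], 0],
    [[4.8, 0, 0], 0],
    [[4.8, 0, 0], 0],
  ],
  gripper=-1,
)

```text
time_s: 47.8
tcp_pos: [0.5324, -0.016, 0.1476]
ee_rot: [[0.939, -0.344, 0.014], [-0.344, -0.939, -0.001], [0.014, -0.004, -1.0]]
wrist_force: [-0.4, 0.2, -0.3]
gripper_width: 0.016
```

```bash
python3 ends.py; python3 to.py
```

```text
47.8 [0.0486 0.0009 0.1296] [-0.4  0.2 -0.3]
wrist lid [([-0.0022, -0.0021, 0.0531], 0.65)]
wrist lid_end_a [([0.059, -0.0006, 0.0755], 0.75), ([-0.0581, -0.001, 0.0612], 0.69)]
top lid [([0.003, -0.0004, 0.0573], 0.87), ([0.1409, -0.2007, -0.0009], 0.56)]
top lid_end_a [([0.0594, -0.002, 0.077], 0.92), ([-0.0587, 0.0031, 0.0663], 0.7)]
scene lid [([0.0035, 0.0045, 0.0528], 0.63)]
scene lid_end_a [([0.0607, 0.0008, 0.077], 0.82), ([-0.0583, 0.0001, 0.0602], 0.69)]
48.25 [ 0.5329 -0.0162  0.1476] [[0.939, -0.344, 0.015], [-0.344, -0.939, -0.001], [0.014, -0.004, -1.0]] [ 15.9  16.7 -19.4   0.4 -53.1  53.8] [ 0.4 -0.2 -0.5] 0.0
```

Request:
carry_out(
  steps=[
    [[0, 0, 2.5], 0],
    [[0, 0, 4.5], 0],
    [[0, 0, 5.2], 0],
    [[0, 0, 5.6], 0],
    [[0, 0, 6], 0],
    [[0, 0, 6.4], 0],
    [[0, 0, 6.6], 0],
    [[0, 0, 6.7], 0],
    [[0, 0, 6.7], 0],
  ],
)

```text
time_s: 49.15
tcp_pos: [0.5344, -0.0161, 0.0815]
ee_rot: [[0.939, -0.344, 0.016], [-0.344, -0.939, -0.001], [0.015, -0.004, -1.0]]
wrist_force: [-1.4, 1.2, 4.1]
gripper_width: 0.007
```

```bash
python3 ends.py
```

```text
49.15 [0.0505 0.0015 0.0635] [-1.4  1.2  4.1]
wrist lid [([-0.006, -0.0049, 0.0434], 0.67)]
wrist lid_end_a [([0.0584, -0.0012, 0.0592], 0.97)]
top lid [([-0.0038, 0.0041, 0.045], 0.63), ([0.2114, 0.1251, 0.0009], 0.59)]
top lid_end_a [([0.0594, -0.0027, 0.0602], 0.9), ([-0.0643, 0.0003, 0.0636], 0.57)]
scene lid [([-0.0254, -0.2279, 0.0629], 0.24)]
scene lid_end_a [([-0.0581, 0.0019, 0.0633], 0.96), ([0.0576, 0.0038, 0.0599], 0.83)]
```

The +x end has snapped home. Now press the −x end.

Request:
carry_out(
  steps=[
    [[0, 0, -3], 0],
    [[-1, 0, -5], 0],
    [[-5, 0, -5], 0],
    [[-9, 0, -5], 0],
    [[-9.8, 0, -5], 0],
    [[-9.8, 0, -4], 0],
    [[-9.8, 0, -2], 0],
    [[-9.8, 0, -0.8], 0],
    [[-9.8, 0, -0.2], 0],
    [[-9.8, 0, 0.05], 0],
    [[-9.8, 0, 0.15], 0],
    [[-9.8, 0, 0.2], 0],
    [[-9.8, 0, 0.2], 0],
  ],
)

```text
time_s: 50.9
tcp_pos: [0.4427, 0.0171, 0.0812]
ee_rot: [[0.939, -0.343, 0.015], [-0.343, -0.939, -0.003], [0.015, -0.002, -1.0]]
wrist_force: [-14.6, 2.8, 33.9]
gripper_width: 0.003
```

```bash
python3 ends.py
```

```text
50.9 [-0.0471  0.0009  0.0632] [-14.6   2.8  33.9]
wrist lid [([-0.0031, -0.0043, 0.0443], 0.77)]
wrist lid_end_a [([0.0571, 0.0012, 0.0599], 0.67)]
top lid [([-0.0021, -0.0014, 0.0455], 0.56), ([0.0642, 0.1908, 0.0005], 0.53)]
top lid_end_a [([-0.065, 0.0001, 0.061], 0.74), ([-0.0021, 0.0032, 0.0441], 0.54)]
scene lid [([-0.0022, -0.0007, 0.0429], 0.84)]
scene lid_end_a [([-0.0591, -0.0006, 0.0631], 0.78), ([0.0583, 0.0035, 0.0603], 0.64)]
```

Request:
carry_out(
  steps=[
    [[0, 0, -1], 0],
    [[0, 0, -5], 0],
    [[0, 0, -9], 0],
    [[-2, 5, -13], 0],
    [[-3, 10, -16], 0],
    [[-3, 15, -16], 0],
    [[-3, 15, -16], 0],
  ],
)

```text
time_s: 52.05
tcp_pos: [0.3604, -0.1151, 0.2419]
ee_rot: [[0.939, -0.345, 0.019], [-0.345, -0.939, -0.003], [0.019, -0.004, -1.0]]
wrist_force: [0.2, 0.2, -0.2]
gripper_width: 0.004
```

```bash
python3 ends.py; python3 - <<'E'
from h import *
for c in("top","scene"):
  for n in("lid_end_a","scoop","scoop_mouth","small_lid","vial","dropper","oil_bottle","eye_loupe","ball_1"):print(c,n,[(np.round(d["centre"],3).tolist(),round(d["confidence"],2)) for d in r.place_of(c,n)[:2]])
print(yaw_of("top","lid",.08))
E
```

```text
52.05 [-0.0784 -0.1517  0.2239] [ 0.2  0.2 -0.2]
wrist lid [([-0.0031, -0.0025, 0.0451], 0.96)]
wrist lid_end_a [([-0.0628, -0.0011, 0.0633], 0.85), ([0.0534, 0.0031, 0.0577], 0.58)]
top lid [([0.0016, -0.0012, 0.0469], 0.77)]
top lid_end_a [([0.0574, -0.0047, 0.0604], 0.84), ([-0.063, -0.0017, 0.06], 0.73)]
scene lid [([0.001, 0.0002, 0.0442], 0.76), ([0.0342, -0.2801, 0.0202], 0.49)]
scene lid_end_a [([0.0582, 0.0018, 0.0607], 0.98), ([-0.0597, 0.0003, 0.0656], 0.71)]
top lid_end_a [([0.539, -0.024, 0.078], 0.84), ([0.427, 0.02, 0.078], 0.73)]
top scoop [([0.393, -0.219, 0.02], 0.75)]
top scoop_mouth [([0.426, -0.273, 0.036], 0.6)]
top small_lid [([0.673, -0.138, 0.017], 0.63)]
top vial [([0.487, -0.005, 0.019], 0.15)]
top dropper [([0.553, -0.237, 0.016], 0.55), ([0.73, 0.05, 0.019], 0.46)]
top oil_bottle [([0.427, 0.022, 0.08], 0.39)]
top eye_loupe [([0.385, -0.397, 0.022], 0.41)]
top ball_1 [([0.612, 0.156, 0.022], 0.18)]
scene lid_end_a [([0.542, -0.018, 0.079], 0.98), ([0.431, 0.021, 0.084], 0.71)]
scene scoop [([0.395, -0.219, 0.02], 0.61)]
scene scoop_mouth [([0.425, -0.273, 0.039], 0.52)]
scene small_lid [([0.667, -0.137, 0.019], 0.83)]
scene vial [([0.357, -0.119, 0.018], 0.62)]
scene dropper [([0.551, -0.241, 0.017], 0.65)]
scene oil_bottle [([0.428, 0.024, 0.078], 0.72), ([0.611, 0.164, 0.014], 0.65)]
scene eye_loupe [([0.383, -0.4, 0.018], 0.66), ([0.429, 0.018, 0.078], 0.29)]
scene ball_1 [([0.429, 0.02, 0.078], 0.23)]
(0.4853427124023437, 0.00112158203125, 131.37289428710938, 81.5099868774414, -19.77454376220703)
```

The camera readings for the −x end scatter between 60 and 66 mm, so I'll feel its height with a light touch.

```bash
python3 to.py "[.4405,.0167,.12]" "[.4415,.0167,.083]"
```

```text
53.45 [ 0.3607 -0.113   0.2404] [[0.939, -0.343, 0.015], [-0.343, -0.939, -0.003], [0.015, -0.003, -1.0]] [  7.9  -4.6 -29.5   0.3 -64.3  62. ] [-0.7 -0.1 -0.5] 0.01
[.4405,.0167,.12] [  2.87 -14.89  12.12]
[.4415,.0167,.083] [  2.91 -14.92  15.82]
```

Request:
carry_out(
  steps=[
    [[1, -5, 3], 0],
    [[2, -10, 6], 0],
    [[2.9, -14.9, 9], 0],
    [[2.9, -14.9, 12], 0],
    [[2.9, -14.9, 14.5], 0],
    [[2.9, -14.9, 15.6], 0],
    [[2.9, -14.9, 15.7], 0],
    [[2.9, -14.9, 15.7], 0],
    [[2.9, -14.9, 15.7], 0],
  ],
)

```text
time_s: 54.35
tcp_pos: [0.4419, 0.0166, 0.0851]
ee_rot: [[0.939, -0.343, 0.017], [-0.343, -0.939, -0.002], [0.017, -0.004, -1.0]]
wrist_force: [0.3, -0.0, 0.6]
gripper_width: 0.004
```

Request:
carry_out(
  steps=[
    [[0, 0, 0.1], 0],
    [[0, 0, 0.2], 0],
    [[0, 0, 0.2], 0],
  ],
)

```text
time_s: 54.65
tcp_pos: [0.442, 0.0166, 0.0834]
ee_rot: [[0.939, -0.343, 0.018], [-0.343, -0.939, -0.002], [0.017, -0.004, -1.0]]
wrist_force: [-0.0, 0.5, 0.7]
gripper_width: 0.002
```

Request:
carry_out(
  steps=[
    [[0, 0, 0.15], 0],
    [[0, 0, 0.15], 0],
  ],
)

```text
time_s: 54.85
tcp_pos: [0.442, 0.0165, 0.0818]
ee_rot: [[0.939, -0.344, 0.017], [-0.344, -0.939, -0.002], [0.017, -0.004, -1.0]]
wrist_force: [-0.7, -0.5, -0.2]
gripper_width: 0.002
```

There is no contact down to z = 81.8 mm, and the seated flange top is at 81 mm, so the −x end is home. Retreat and hand in.

Request:
carry_out(
  steps=[
    [[0, 0, -2], 0],
    [[0, 0, -6], 0],
    [[0, 0, -10], 0],
    [[-1, 5, -14], 0],
    [[-2, 9, -15], 0],
    [[-2, 10, -15], 0],
    [[-2, 10, -15], 0],
    [[-2, 10, -15], 0],
  ],
)

```text
time_s: 55.65
tcp_pos: [0.3862, -0.0703, 0.231]
ee_rot: [[0.939, -0.344, 0.018], [-0.344, -0.939, -0.002], [0.017, -0.005, -1.0]]
wrist_force: [0.2, -0.5, -0.3]
gripper_width: 0.001
```

```bash
python3 - <<'E'
from h import *
s=r.sense();print(s["time_s"],np.round(s["wrist_force"],1),np.abs(s["joint_velocities"]).max())
for c in("top","scene"):
  r.capture(c);print([(f(np.array(d["centre"])).tolist(),round(d["confidence"],2)) for d in r.place_of(c,"lid_end_a")[:2]])
print(r.finish_job())
E
```

```text
55.65 [ 0.2 -0.5 -0.3] 1.2730645694678606
[([0.0565, -0.0011, 0.0595], 0.9), ([-0.0605, 0.0003, 0.0635], 0.66)]
[([0.0559, 0.0056, 0.0596], 0.62)]
the job is handed in; nothing more can be done
None
```

The job is handed in at about 56 s: all five balls are in the tub, the empty scoop is back on the board upright, and the lid is pressed on at both ends. No verdict came back. One mistake on the way pressed the tool down with up to about 78 N, and that may count against the run.

**How it was done**
- **Pouring:** I tilted the scoop in the grip against the near clip. I then dragged two stacked balls down to the tub floor and set the scoop down near its old spot.
- **Lid:** I hooked it clear of the microscope eyepieces by its rib, laid it on the tub and pressed each end.

**Last checks**
- **Balls:** all five were seen on the tub floor before the lid went on. They cannot be checked under the lid.
- **+x end:** the cameras put it at rim height (59.5–61 mm, rim at 60 mm), and it snapped under the fingertips.
- **−x end:** the cameras disagree, reading 60–66 mm. A fingertip probe found no contact down to 0.8 mm above the seated height, so I take it as home.
- **Clips:** I inferred that both are closed from those heights. I did not see them directly.
- **Other things:** the scoop is upright. The small lid, dropper, vial and eye loupe read where they started. The oil bottle reads in place in the scene view, but the top view missed it at the last look.

**What went wrong**
- I had the turning direction of the last joint backwards. It ran to its range end, and the tool tilted 26° and pressed on something. The contact point is unknown; if the gripper's body made it, the 40 N limit was passed. I got the tool upright again using a fitted arm model, and the last joint came within 0.1° of its range end without passing it.
- Fingertip presses on the lid reached 49 N on the board and 44 N on the tub.

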